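# Level the drop leaf on its screw prop and set out the cup and grinder

## Task

Spin the knurled collar up its threaded rod until its top face is level with the hinge line of the raised wooden leaf, then fold the leaf down so that it rests level on the collar. Stand the ceramic cup and the steel pepper grinder upright on the leaf, set down softly side by side, and leave the three steel containers and the tray where they are.

Things in the scene. Friction and masses are not known exactly. Their poses are not given: they have to be found in the camera images.
- collar_top (a point): Centre of the top face of the knurled steel collar, a cylinder 40 mm across and 20 mm tall on a vertical threaded steel rod 14 mm thick. The rod stands on a round foot 84 mm across and 6 to 10 mm high and ends 25 mm above this point's start. The collar starts 7 to 13 mm below the height wanted, turns with some friction (0.12 N m) and stays where left.
- collar (a joint): Turn of the collar on its rod, rad, counter-clockwise seen from above positive. Counter-clockwise raises the collar, by 4.77 mm per radian (30 mm per turn, a steep multi-start thread), clockwise lowers it.
- hinge_line (a point): Middle of the leaf's hinge axis, on top of a fixed grey post 200 mm long; it does not turn with the leaf. x runs along the axis, z is up, -y points to the rod, whose axis stands 170 mm away. The leaf's underside lies in the hinge axis plane, so the lowered leaf is level when the collar's top face is at this height, which differs from start to start.
- leaf (a joint): Angle of the leaf, rad: 0 level, growing as its free edge rises, 1.45 nearly upright. It starts raised, and turns down towards the rod. The hinge is stiff: the leaf stays at any angle and takes 1 to 5 N at its free edge to move.
- leaf_mid (a point): Middle of the standing area on the leaf's upper face, 85 mm from the hinge axis. Turns with the leaf: z out of the upper face, x along the hinge, -y to the free edge. The leaf is a wooden board 220 mm wide and 12 mm thick, from 5 to 195 mm from the axis; beyond 155 mm an open slot 24 mm wide in the middle lets the rod through.
- cup_mid (a point): Centre, half-way up, of the short white ceramic cup without handle: 60 mm tall, 60 mm across at the rim and tapering a little towards the foot, wall 4 mm, open at the top (z up), 0.13 to 0.23 kg.
- grinder_grip (a point): Point on the axis of the steel pepper grinder, 86 mm above its underside, in the middle of its upper shoulder, the place to grip: the shoulder is 50 mm across (74 to 98 mm up), the waist 44 mm (24 to 74 mm up), the foot 52 mm; a knob 26 mm across ends 118 mm up. 0.2 to 0.33 kg, z up.
- dabba0_mid (a point): Centre of one of three identical closed steel containers, 75 mm across and 76 mm tall. Bystander. Two of them stand in one diagonal line with the cup and the grinder, places about 115 mm apart and in any order; the line runs from near right to far, some 34 degrees from +x towards +y.
- dabba1_mid (a point): Second of the three identical steel containers. Bystander.
- dabba2_mid (a point): Third of the three identical steel containers. Bystander.
- tray: Pale blue plastic tray, 180 x 120 x 22 mm, origin at the centre of its underside. Bystander.
Not all that is in view belongs to the job. Leave any red look-alike of the part that bears collar_top alone.

How it is judged:
On the way, in this order (a step that is already met when the one before it is completed fails the run):
1. the collar's top face is level with the hinge line while the leaf is still raised (z of collar_top in the frame of hinge_line between -0.0035 and 0.0035 m and value of joint leaf above 0.5 rad), for 0.2 s.
2. the leaf is folded down level over the collar (angle between leaf_mid's own z axis and vertical below 0.02 rad and z of collar_top in the frame of hinge_line between -0.0035 and 0.0035 m), for 0.2 s.
At the end, for the whole second after the job is handed in: Collar top within 3.5 mm of the hinge line's height; leaf within 0.02 rad of level, bearing on the collar; cup and grinder upright, at rest, wholly on the leaf (centres within 82 mm along the hinge and 55 mm across from its middle); containers and tray within 30 mm of their starts (all of step 2 and contact force between leaf and collar above 0.2 N and x of cup_mid in the frame of leaf_mid between -0.082 and 0.082 m and y of cup_mid in the frame of leaf_mid between -0.055 and 0.055 m and z of cup_mid in the frame of leaf_mid between 0.024 and 0.036 m and angle between each of cup_mid, grinder_grip's own z axis and vertical below 0.08 rad and x of grinder_grip in the frame of leaf_mid between -0.082 and 0.082 m and y of grinder_grip in the frame of leaf_mid between -0.055 and 0.055 m and z of grinder_grip in the frame of leaf_mid between 0.08 and 0.092 m and linear speed of each of cup, grinder below 0.02 m/s and distance of each of dabba0_mid, dabba1_mid, dabba2_mid, tray from where it was at the start of the episode below 0.03 m); the robot touches nothing.
It fails at once if a steel container or the tray is moved more than 30 mm (distance of any of dabba0_mid, dabba1_mid, dabba2_mid, tray from where it was at the start of the episode above 0.03 m).
It fails at once if the cup or the grinder is tipped over (angle between any of cup_mid, grinder_grip's own z axis and vertical above 0.6 rad).
It fails at once if the cup or the grinder is dropped or pressed hard onto the leaf (over 60 N) (contact force between any of cup, grinder and leaf above 60 N).
It also fails if it takes over 72 s, if anything falls off the work surface, if the arm or the gripper's body presses on something with over 40 N, if the wrist force passes 120 N, or if a joint passes its speed limit or range.

## Robot

A 7-joint arm with a two-finger parallel gripper is mounted at the origin on the work surface. World frame = base frame: x ahead of the robot, y to its left, z up, the work surface at z = 0. Lengths are in m, angles in rad, forces in N, time in s.
With the tool pointing down it reaches from about 0.425 to 0.925 m from the base axis. Payload 6.8 kg.
Tool frame: the origin (TCP) lies on the front face of the gripper's body, between the roots of the fingers; the fingertips stand 73 mm ahead of it and the grasp point (between the pads) lies 54 mm ahead of it; z points along the fingers, y is the line along which they close (so a half turn about z gives the same grasp; the last joint's range is limited). The gripper opens to 85 mm and grips with 20 to 120 N. Pads are 22 mm wide; open, the fingers measure 114 mm over their backs; the gripper's body (76 mm by 85 mm) begins 54 mm behind the grasp point. The pads swing forward as they close: fully open they stand 13 mm farther back than shut.
Start: joints at [1.005, 0.477, 0.022, 1.555, -0.011, 1.109, -0.083], TCP at [0.298, -0.606, 0.304] pointing down, gripper open.
Joint ranges: [-2.96, 2.96], [-0.34, 2.1], [-1.41, 1.46], [0.24, 2.44], [-1.37, 4.51], [0.17, 1.92], [-2.96, 2.96]. Speed limits (rad/s): [2.39, 2.39, 3.14, 3.14, 3.14, 3.14, 3.14].

## Interface

Orientations are given as a unit quaternion [w, x, y, z].
In Python, from station import bot, optics gives the robot as it stands.
- The arm moves only by the tool drive_tool, never from a script. Its argument "deltas" is a list of rows, each an object with "gripper": the closure in counts, from 0 (fully open) to 255 (shut); "offset": the shift along the tool's x, y, z in units of 1000 mm (1.0 is 1000 mm), a list of three; "angular": the turn, a rotation vector about the tool's x, y, z in units of 45 degrees (1.0 is 45 degrees), a list of three. In form: [{"gripper": gripper, "offset": [dx, dy, dz], "angular": [rx, ry, rz]}, ...]. A call has 1 to 5 rows; each row is the pose to reach, as a shift and turn from the pose commanded when the call began, along the tool's axes at that moment; what a row does not reach only later rows make up. A row lasts 1/10 s, in which the tool goes at most 50 mm and 8.59 degrees, less where a joint would pass 70% of its speed; a pose out of reach is approached as far as the arm can. A call with a number of a shift or a turn outside -1 to 1 is refused whole. A call with a gripper value outside its range is refused whole. The fingers move at their own pace and stop on an object; "grip_force" is the grip in N (left out, the last holds). Time passes only in rows, so rows that repeat a pose let the fingers close. It gives the time, the measured TCP pose, the force, the opening and the grip force at its end, in the units of the state.
- bot.get_obs(): the state, without advancing time (a new reading comes with each control period).
- optics.read_camera(name): name is "scene" or "top" or "wrist"; returns the picture (400x640x3 uint8, blue, green, red); there is no depth.
- optics.camera_model(name): a dict with "fx", "fy", "cx", "cy" (pixels), "cam_to_world" (4x4, takes a point from camera to world coordinates). Camera axes: x right, y up, looking along -z (the intrinsics and any distortion apply to the point x, -y, -z); pixel columns grow to the right and rows downward; lengths in m; the calibration is good to about 2 mm. The wrist camera is an equidistant fisheye: a pixel r from the principal point sees the ray r / f radians off the axis. A picture is of the moment at which its call begins: read the wrist's pose just before it. camera_model takes no time and is no camera call; for the wrist camera it gives the pose at the moment of the call.
- bot.hand_in(): hands the job in; it is judged then, once.
The state is a dict: "t": time; "q": joint angles; "joint_vel": joint speeds; "joint_torque": joint torques, N m; "eef_pos": TCP position; "tool_rot": TCP orientation; "contact_force": force on the tool from outside, world axes, zero at the start; "torque": the same for the moment, N m; "gripper_width": opening from 0.0 (shut) to 1.0 (fully open); "grasp_force": force on a finger pad.
Only numpy, scipy, OpenCV 4.12 (cv2) and the standard library are available. Lean on these libraries where they do the work, as an engineer would, in place of code of your own. Each camera call takes 0.05 s, during which the arm holds its last target. There are 200 camera calls.

## Working session

There is one attempt and no reset: what is moved stays moved. The work goes in short steps, Python scripts to look and compute and a tool call to move; the robot and the scene stay as the last step left them, time stands still between calls to the robot, and variables do not carry over. Pictures are saved under pics/ and viewed, at most 10 in all, crops included, and the job is handed in when it is done.

Besides the shell and the picture viewer there is one more tool, called as name(argument=value, ...), one argument or row to a line, values as JSON. drive_tool: Moves the arm, as the interface text tells. Its arguments: {"type":"object","properties":{"deltas":{"type":"array"},"grip_force":{"type":"number"}},"required":["deltas"]}

```bash
mkdir -p pics; ls; python3 - <<'E'
from station import bot, optics
import cv2,numpy as np
for n in ["scene","top"]:
    im=optics.read_camera(n); cv2.imwrite(f"pics/{n}0.png",im)
    m=optics.camera_model(n); print(n,{k:np.round(v,4).tolist() if k!='x' else 0 for k,v in m.items()})
print(bot.get_obs())
E
```

```text
pics
scene {'fx': 385.749, 'fy': 385.749, 'cx': 321.3527, 'cy': 205.5448, 'cam_to_world': [[0.4492, -0.5216, 0.7254, 1.3171], [0.8934, 0.2608, -0.3657, -0.4329], [0.0015, 0.8124, 0.5831, 0.7013], [0.0, 0.0, 0.0, 1.0]]}
top {'fx': 401.5512, 'fy': 401.5512, 'cx': 314.8037, 'cy': 200.7977, 'cam_to_world': [[-0.0169, 0.9914, -0.1296, 0.4287], [-0.9999, -0.0164, 0.005, -0.0347], [0.0029, 0.1296, 0.9916, 1.0909], [0.0, 0.0, 0.0, 1.0]]}
{'t': 0.1, 'q': array([ 1.00490438,  0.47774821,  0.02234022,  1.55636869, -0.01147291,
        1.10931874, -0.08308728]), 'joint_vel': array([ 0.00119617, -0.00100153, -0.00068014, -0.00070403,  0.00131419,
       -0.00075704, -0.00045089]), 'joint_torque': array([ 5.26330346e-03, -5.97761214e+01,  1.61463641e+00, -2.81953186e+01,
        1.29662297e-02,  5.04307332e-03, -3.82231633e-05]), 'eef_pos': array([ 0.29813254, -0.60511618,  0.30299537]), 'tool_rot': array([-8.14910380e-04,  9.73911825e-01,  2.26925148e-01, -2.66496575e-04]), 'contact_force': array([-0.00193287, -0.46220382, -0.07802382]), 'torque': array([ 0.02473028, -0.01393313,  0.01566486]), 'grasp_force': 0.0, 'gripper_width': 1.0029746213770032}
```

View pics/scene0.png

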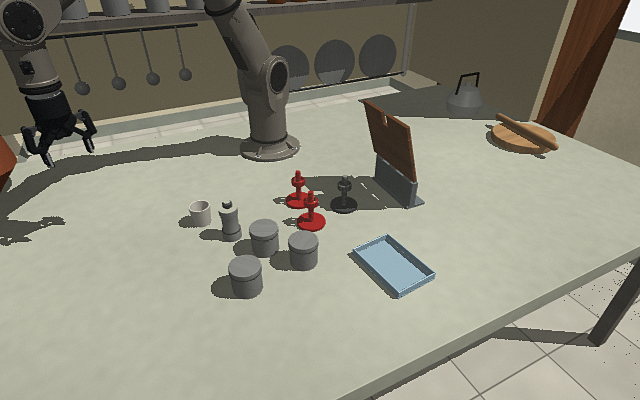

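View pics/top0.png

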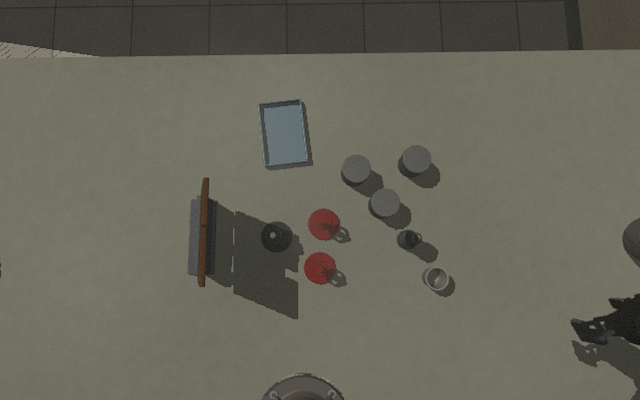

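Scene view: cup (200,213), grinder (231,222), steel rod/collar (344,195), red look-alikes (298,190) and (310,213), leaf (390,140), post (397,182), containers (264,238), (303,250), (245,277), tray (393,265). The wanted collar is the dark steel one, at (276,237) in the top view, not red (323,224)/(320,268). Now I check it in a close crop.

```bash
cat > h.py <<'E'
import numpy as np, cv2
from station import bot, optics
from scipy.spatial.transform import Rotation as R
def ray(n,u,v,m=None):
    m=m or optics.camera_model(n); T=np.array(m["cam_to_world"])
    x=(u-m["cx"])/m["fx"]; y=(v-m["cy"])/m["fy"]
    if n=="wrist":
        r=np.hypot(x,y); s=np.sin(r)/max(r,1e-9); d=np.array([x*s,-y*s,-np.cos(r)])
    else: d=np.array([x,-y,-1.])
    d=T[:3,:3]@d; return T[:3,3],d/np.linalg.norm(d)
def onz(n,u,v,z,m=None):
    o,d=ray(n,u,v,m); return o+d*(z-o[2])/d[2]
def two(r1,r2):
    A=np.zeros((3,3));b=np.zeros(3)
    for o,d in (r1,r2):
        P=np.eye(3)-np.outer(d,d);A+=P;b+=P@o
    p=np.linalg.solve(A,b); return p,[float(np.linalg.norm((np.eye(3)-np.outer(d,d))@(p-o))) for o,d in (r1,r2)]
def proj(n,p,m=None):
    m=m or optics.camera_model(n); T=np.linalg.inv(np.array(m["cam_to_world"])); q=T[:3,:3]@np.array(p)+T[:3,3]
    x,y,z=q[0],-q[1],-q[2]
    if n=="wrist":
        r=np.hypot(x,y);th=np.arctan2(r,z);k=th/max(r,1e-9);return m["cx"]+m["fx"]*x*k,m["cy"]+m["fy"]*y*k
    return m["cx"]+m["fx"]*x/z,m["cy"]+m["fy"]*y/z
def state():
    o=bot.get_obs();q=o["tool_rot"];Rm=R.from_quat([q[1],q[2],q[3],q[0]]).as_matrix();return o,np.array(o["eef_pos"]),Rm
def to(p,Rg=None):
    """offset (m, tool axes) and angular (45deg units) from the current pose to TCP p, tool matrix Rg"""
    o,e,Rm=state(); Rg=Rm if Rg is None else Rg
    return np.round(Rm.T@(np.array(p)-e),4),np.round(R.from_matrix(Rm.T@Rg).as_rotvec()/(np.pi/4),3)
def down(yaw): # tool z down; tool y at angle yaw in world
    y=np.array([np.cos(yaw),np.sin(yaw),0]);z=np.array([0,0,-1.]);return np.stack([np.cross(y,z),y,z],1)
E
python3 - <<'E'
from h import *
s=cv2.imread("pics/scene0.png");t=cv2.imread("pics/top0.png")
a=cv2.resize(s[90:220,280:440],None,fx=5,fy=4.6,interpolation=cv2.INTER_CUBIC)
a=cv2.resize(s[90:220,280:440],(640,520),interpolation=cv2.INTER_CUBIC)
cv2.imwrite("pics/crop1.png",np.clip(a*1.6,0,255).astype(np.uint8))
c=t[170:295,185:345];a=cv2.resize(c,(640,500),interpolation=cv2.INTER_CUBIC)
cv2.imwrite("pics/crop2.png",np.clip(a*2.,0,255).astype(np.uint8))
print("rod foot",onz("top",276,237,.008),"cup",onz("top",437,278,.06),"grinder knob",onz("top",408,239,.11))
for p in ((356,168),(385,204),(416,159)): print("dab",onz("top",*p,.076))
print("tray",onz("top",285,133,.02))
print("red",onz("top",322,225,.008),onz("top",318,269,.008))
print("leaf top ends",two(ray("scene",362,100),ray("top",205,287)),two(ray("scene",412,136),ray("top",205,178)))
E
```

```text
rod foot [0.47383813 0.06576745 0.008     ] cup [ 0.36151743 -0.34540349  0.06      ] grinder knob [ 0.4593294  -0.26494009  0.11      ]
dab [ 0.64479963 -0.14741156  0.076     ]
dab [ 0.55013734 -0.21847581  0.076     ]
dab [ 0.6659828  -0.30331374  0.076     ]
tray [0.75797865 0.03865917 0.02      ]
red [ 0.50403061 -0.05845799  0.008     ] [ 0.38708724 -0.04556009  0.008     ]
leaf top ends (array([0.36686604, 0.18118556, 0.28375492]), [0.0007975423620217865, 0.0007975423620218349]) (array([0.59194364, 0.19486364, 0.25810018]), [0.0038379659495159607, 0.003837965949516147])
```

View pics/crop1.png

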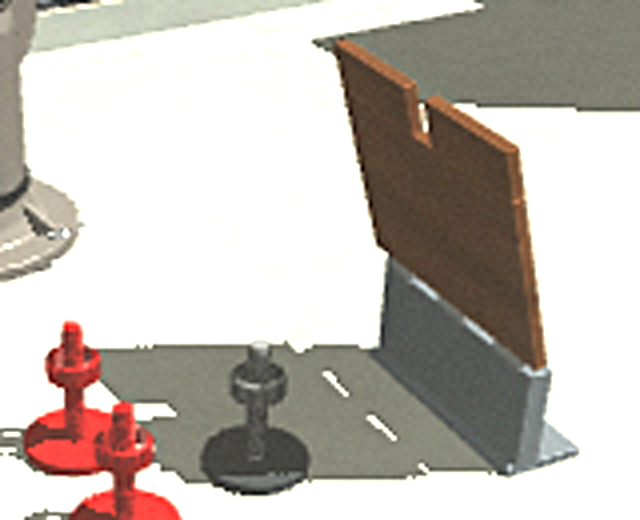

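View pics/crop2.png

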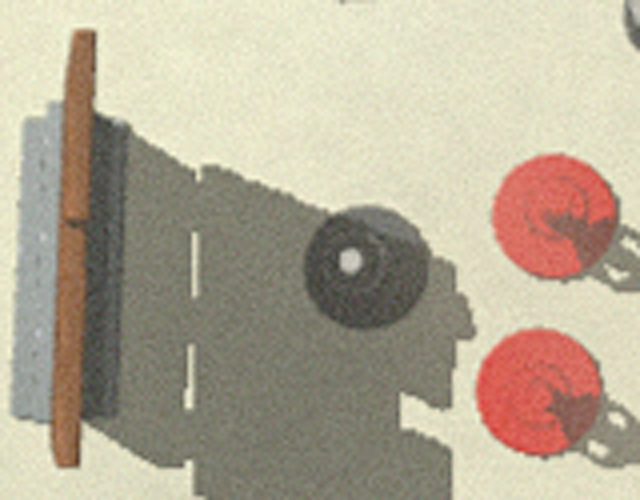

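The crop shows the steel collar (crop 258,380), its rod tip (262,346) and the post's top edge running from (390,260) to (548,370), so the choice holds. The red ones stay untouched.

```bash
python3 - <<'E'
from h import *
np.set_printoptions(precision=4,suppress=True)
print("tip",two(ray("scene",345.3,176.3),ray("top",272.2,235.3)))
o,e,Rm=state(); T=np.array(optics.camera_model("wrist")["cam_to_world"])
print("cam in tool",Rm.T@(T[:3,3]-e)); print(Rm.T@T[:3,:3]); print(Rm); m=optics.camera_model("wrist");print(m["fx"],m["cx"],m["cy"])
print("cup base",onz("scene",200,224,0.0),"grinder base",onz("scene",232,238,0))
print(to([.47,-.04,.28],down(np.pi/2)),to([.47,-.04,.28],down(-np.pi/2)), to([.47,-.04,.28],down(0)))
E
```

```text
tip (array([0.4751, 0.0681, 0.1062]), [0.0023821465525198228, 0.002382146552519827])
cam in tool [ 0.0748 -0.0012 -0.072 ]
[[-0.0005  0.9562  0.2928]
 [ 1.      0.0008 -0.001 ]
 [-0.0012  0.2928 -0.9562]]
[[ 0.897   0.442  -0.0009]
 [ 0.442  -0.897   0.0015]
 [-0.0001 -0.0017 -1.    ]]
309.70691628693146 316.52473018397035 196.04808900660015
cup base [ 0.3687 -0.3516  0.    ] grinder base [ 0.4719 -0.2857  0.    ]
(array([ 0.404 , -0.4309,  0.0237]), array([-0.001, -0.003, -3.417])) (array([ 0.404 , -0.4309,  0.0237]), array([-0.002,  0.001,  0.583])) (array([ 0.404 , -0.4309,  0.0237]), array([-0.002, -0.001, -1.417]))
```

drive_tool(
  deltas=[
    {"gripper":0,"offset":[0.205,-0.143,0],"angular":[0,0,0]},
    {"gripper":0,"offset":[0.205,-0.143,0],"angular":[0,0,0]},
    {"gripper":0,"offset":[0.205,-0.143,0],"angular":[0,0,0]},
    {"gripper":0,"offset":[0.205,-0.143,0],"angular":[0,0,0]},
    {"gripper":0,"offset":[0.205,-0.143,0],"angular":[0,0,0]},
  ],
)

```text
t: 0.6
eef_pos: [0.4195, -0.3846, 0.3036]
tool_rot: [-0.0, 0.974, 0.227, -0.0]
contact_force: [0.9, -0.4, 0.3]
gripper_width: 0.996
grasp_force: 0.0
```

drive_tool(
  deltas=[
    {"gripper":0,"offset":[0.205,-0.143,0],"angular":[0,0,0]},
    {"gripper":0,"offset":[0.205,-0.143,0],"angular":[0,0,0]},
    {"gripper":0,"offset":[0.205,-0.143,0],"angular":[0,0,0]},
    {"gripper":0,"offset":[0.205,-0.143,0],"angular":[0,0,0]},
    {"gripper":0,"offset":[0.205,-0.143,0],"angular":[0,0,0]},
  ],
)

```text
t: 1.1
eef_pos: [0.5401, -0.1659, 0.3037]
tool_rot: [-0.0, 0.974, 0.227, -0.0]
contact_force: [1.0, -0.8, -0.5]
gripper_width: 1.001
grasp_force: 0.0
```

drive_tool(
  deltas=[
    {"gripper":0,"offset":[0.205,-0.143,0],"angular":[0,0,0.58]},
    {"gripper":0,"offset":[0.205,-0.143,0],"angular":[0,0,0.58]},
    {"gripper":0,"offset":[0.205,-0.143,0],"angular":[0,0,0.58]},
    {"gripper":0,"offset":[0.205,-0.143,0],"angular":[0,0,0.58]},
    {"gripper":0,"offset":[0.205,-0.143,0],"angular":[0,0,0.58]},
  ],
)

```text
t: 1.6
eef_pos: [0.6586, 0.0488, 0.3035]
tool_rot: [0.0, 1.0, 0.001, -0.0]
contact_force: [1.7, -0.6, 0.4]
gripper_width: 0.998
grasp_force: 0.0
```

```bash
python3 - <<'E'
from h import *
np.set_printoptions(precision=4,suppress=True)
a=np.radians(45)
d=np.array([-np.sin(a),0,-np.cos(a)]);x=np.array([np.cos(a),0,-np.sin(a)]);Rg=np.stack([x,np.cross(d,x),d],1)
o,e,Rm=state();print(o["t"],e,o["q"],Rm[:,1],to([.71,.12,.14],Rg))
E
```

```text
1.6 [0.6586 0.0488 0.3035] [-0.0482  0.4606 -0.1678  1.5828  0.0835  1.1059 -1.8056] [ 0.0015 -1.      0.0004] (array([ 0.0516, -0.0712,  0.1635]), array([ 0.001, -0.999,  0.002]))
```

drive_tool(
  deltas=[
    {"gripper":0,"offset":[0.052,-0.071,0.163],"angular":[0,-1,0]},
    {"gripper":0,"offset":[0.052,-0.071,0.163],"angular":[0,-1,0]},
    {"gripper":0,"offset":[0.052,-0.071,0.163],"angular":[0,-1,0]},
    {"gripper":0,"offset":[0.052,-0.071,0.163],"angular":[0,-1,0]},
    {"gripper":0,"offset":[0.052,-0.071,0.163],"angular":[0,-1,0]},
  ],
)

```text
t: 2.1
eef_pos: [0.7078, 0.1207, 0.1343]
tool_rot: [0.001, 0.928, 0.003, -0.373]
contact_force: [-0.7, -0.7, -0.5]
gripper_width: 1.005
grasp_force: 0.0
```

drive_tool(
  deltas=[
    {"gripper":0,"offset":[0,0,0],"angular":[0,0,0]},
    {"gripper":0,"offset":[0,0,0],"angular":[0,0,0]},
  ],
)

```text
t: 2.3
eef_pos: [0.7102, 0.1178, 0.1394]
tool_rot: [0.0, 0.931, 0.001, -0.365]
contact_force: [-0.7, -0.8, 0.3]
gripper_width: 0.997
grasp_force: 0.0
```

```bash
python3 - <<'E'
from h import *
np.set_printoptions(precision=4,suppress=True)
o,e,Rm=state();print(o["t"],e,o["q"],Rm[:,2],o["contact_force"])
np.save("w1.npy",optics.camera_model("wrist"),allow_pickle=True)
m=optics.camera_model("wrist");print(np.array(m["cam_to_world"]))
im=optics.read_camera("wrist");cv2.imwrite("pics/w1.png",im)
cv2.imwrite("pics/w1v.png",np.clip(im*1.8,0,255).astype(np.uint8))
E
```

```text
2.3 [0.7102 0.1178 0.1394] [-0.1307  1.0667 -0.1618  0.9952 -0.0362  1.8137 -1.8281] [-0.68   -0.0014 -0.7333] [-0.7433 -0.8338  0.3385]
[[ 0.0012  0.5024  0.8646  0.8121]
 [-1.     -0.0009  0.0019  0.1192]
 [ 0.0018 -0.8646  0.5024  0.142 ]
 [ 0.      0.      0.      1.    ]]
```

View pics/w1v.png

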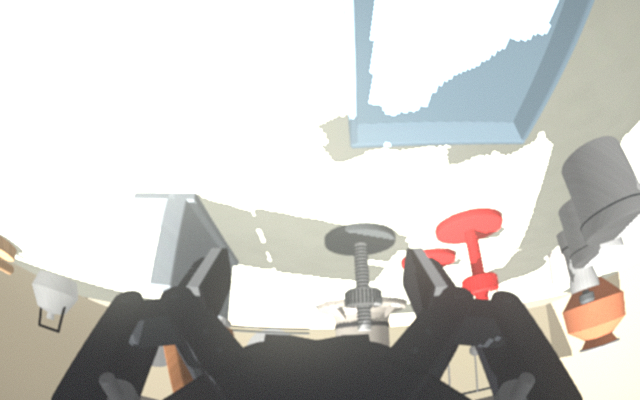

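The collar shows at (363,297) upside-down in the wrist view, but the fingers hide the post top. I raise the camera and shift it towards +y to clear it.

```bash
python3 - <<'E'
from h import *
print(to([.71,.15,.235]))
E
```

```text
(array([-0.0634, -0.0322, -0.0681]), array([0., 0., 0.]))
```

drive_tool(
  deltas=[
    {"gripper":0,"offset":[-0.063,-0.032,-0.068],"angular":[0,0,0]},
    {"gripper":0,"offset":[-0.063,-0.032,-0.068],"angular":[0,0,0]},
    {"gripper":0,"offset":[-0.063,-0.032,-0.068],"angular":[0,0,0]},
    {"gripper":0,"offset":[-0.063,-0.032,-0.068],"angular":[0,0,0]},
  ],
)

```text
t: 2.75
eef_pos: [0.705, 0.1502, 0.2361]
tool_rot: [-0.001, 0.934, 0.001, -0.357]
contact_force: [-0.1, -0.4, 0.5]
gripper_width: 1.001
grasp_force: 0.0
```

```bash
python3 - <<'E'
from h import *
import pickle
np.set_printoptions(precision=4,suppress=True)
o,e,Rm=state();print(o["t"],e,o["joint_vel"].max())
m=optics.camera_model("wrist");im=optics.read_camera("wrist");cv2.imwrite("pics/w2.png",im);pickle.dump(m,open("w2.pkl","wb"))
c=cv2.flip(im[130:330,130:430],-1);c=cv2.resize(c,(800,533),interpolation=cv2.INTER_CUBIC)
cv2.imwrite("pics/w2v.png",np.clip(c*1.4,0,255).astype(np.uint8))
E
```

```text
2.75 [0.705  0.1502 0.2361] 0.06051620177916487
```

View pics/w2v.png

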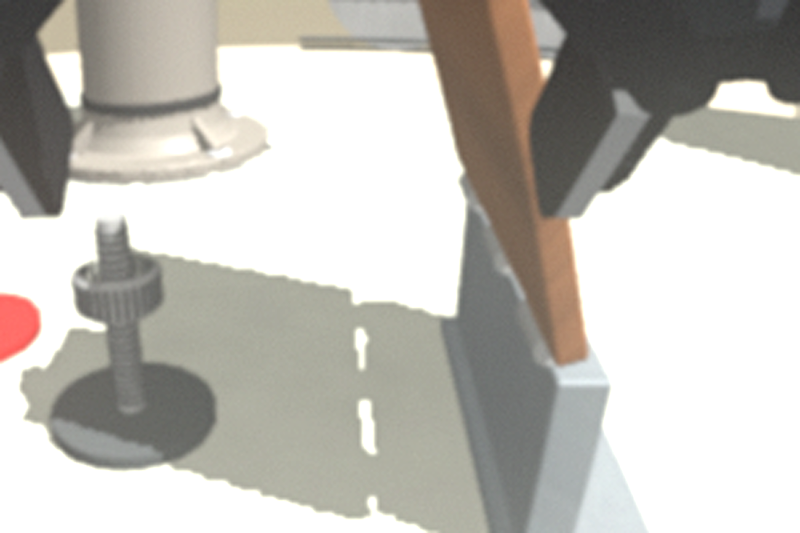

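Unflipped-up crop: collar top face about (118,274), rod tip (111,219), foot centre (133,412); post's near top corners (555,380) and (607,384), far front corner (463,178), leaf's lower near corner (553,362). Next I triangulate heights.

```bash
python3 - <<'E'
from h import *
import pickle
np.set_printoptions(precision=4,suppress=True)
m=pickle.load(open("w2.pkl","rb"))
def W(a,b): return ray("wrist",429.5-a*.375,329.5-b*.375,m)
def S(a,b): return ray("scene",279.5+a/4,89.5+b/4)
def T(a,b): return ray("top",184.5+a/4,169.5+b/4)
def X(r,x): o,d=r; return o+d*(x-o[0])/d[0]
print("cam",m["cam_to_world"][:3,3] if hasattr(m["cam_to_world"],"shape") else 0)
print("foot W on z.008",(lambda r:r[0]+r[1]*(.008-r[0][2])/r[1][2])(W(133,412)))
print("tip WS",two(W(111,219),S(262,345)),"WT",two(W(111,219),T(349,261)))
print("collar WS",two(W(118,274),S(258,376)),)
for x in (.470,.475,.480): print(x,"tip",X(W(111,219),x),"collar top",X(W(118,274),x))
print("post near back WS",two(W(607,384),S(548,371)))
print("post far front WS",two(W(463,178),S(391,258)))
print("post base near front TW", T(125,120))
print("leaf low near WS",two(W(553,362),S(540,368)))
for x in (.57,.575,.58,.585): print(x,"near front",X(W(555,380),x),"near back",X(W(607,384),x),"leaf low",X(W(555,361),x+.01),X(W(587,357),x+.01))
E
```

```text
cam [0.807  0.1515 0.2404]
foot W on z.008 [0.4761 0.0681 0.008 ]
tip WS (array([0.4773, 0.0685, 0.1101]), [0.0006340742079843084, 0.0006340742079842982]) WT (array([0.475 , 0.0674, 0.1097]), [0.0007578192547456267, 0.0007578192547455737])
collar WS (array([0.4739, 0.0681, 0.0816]), [0.0009003926903144605, 0.0009003926903144118])
0.47 tip [0.47   0.0669 0.1079] collar top [0.47   0.0675 0.0807]
0.475 tip [0.475  0.0682 0.1098] collar top [0.475  0.0687 0.0831]
0.48 tip [0.48   0.0694 0.1118] collar top [0.48   0.07   0.0854]
post near back WS (array([0.5737, 0.2596, 0.0878]), [0.0004368764546856162, 0.0004368764546855767])
post far front WS (array([0.3944, 0.2371, 0.1017]), [5.760828764355402e-05, 5.760828764359624e-05])
post base near front TW (array([ 0.4287, -0.0347,  1.0909]), array([ 0.1329,  0.2345, -0.963 ]))
leaf low near WS (array([0.5985, 0.2285, 0.1126]), [2.237676928672105e-05, 2.2376769286754223e-05])
0.57 near front [0.57   0.241  0.0877] near back [0.57   0.2613 0.0859] leaf low [0.58   0.236  0.1016] [0.58   0.2471 0.1032]
0.575 near front [0.575  0.2391 0.0909] near back [0.575  0.259  0.0891] leaf low [0.585  0.2341 0.1047] [0.585  0.245  0.1062]
0.58 near front [0.58   0.2372 0.0941] near back [0.58   0.2567 0.0924] leaf low [0.59   0.2322 0.1078] [0.59   0.2429 0.1093]
0.585 near front [0.585  0.2353 0.0973] near back [0.585  0.2544 0.0956] leaf low [0.595  0.2304 0.1108] [0.595  0.2408 0.1123]
```

```bash
python3 - <<'E'
from h import *
print(to([.71,.24,.135]))
E
```

```text
(array([ 0.0705, -0.0904,  0.0697]), array([0., 0., 0.]))
```

drive_tool(
  deltas=[
    {"gripper":0,"offset":[0.07,-0.09,0.07],"angular":[0,0,0]},
    {"gripper":0,"offset":[0.07,-0.09,0.07],"angular":[0,0,0]},
    {"gripper":0,"offset":[0.07,-0.09,0.07],"angular":[0,0,0]},
    {"gripper":0,"offset":[0.07,-0.09,0.07],"angular":[0,0,0]},
    {"gripper":0,"offset":[0.07,-0.09,0.07],"angular":[0,0,0]},
  ],
)

```text
t: 3.3
eef_pos: [0.7082, 0.2389, 0.1307]
tool_rot: [-0.0, 0.932, 0.0, -0.363]
contact_force: [-0.0, -0.4, 1.3]
gripper_width: 1.003
grasp_force: 0.0
```

```bash
python3 - <<'E'
from h import *
import pickle
np.set_printoptions(precision=4,suppress=True)
o,e,Rm=state();print(o["t"],e,np.abs(o["joint_vel"]).max())
m=optics.camera_model("wrist");im=optics.read_camera("wrist");cv2.imwrite("pics/w3.png",im);pickle.dump(m,open("w3.pkl","wb"))
c=cv2.flip(im[200:350,220:420],-1);c=np.clip(cv2.resize(c,(600,450),interpolation=cv2.INTER_CUBIC)*1.4,0,255)
d=cv2.imread("pics/w1.png")[200:350,320:386];d=np.clip(cv2.resize(cv2.flip(d,-1),(198,450),interpolation=cv2.INTER_CUBIC)*1.4,0,255)
cv2.imwrite("pics/w3v.png",np.hstack([c,d]).astype(np.uint8))
E
```

```text
3.3 [0.7082 0.2389 0.1307] 0.0398933494186244
```

View pics/w3v.png

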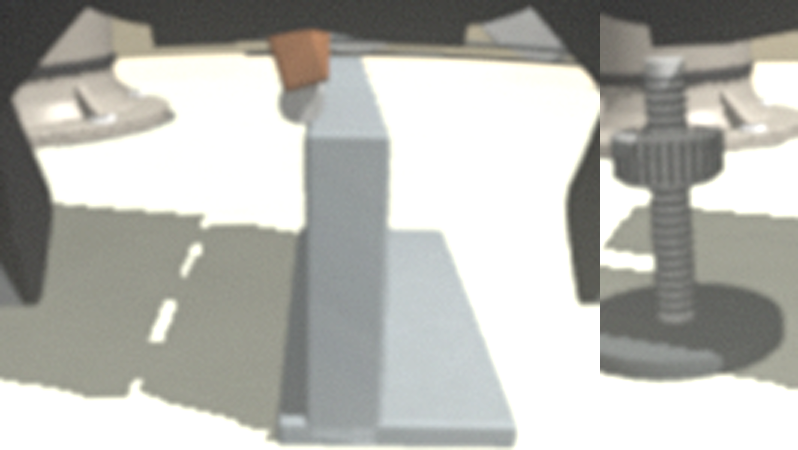

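Left part: post's near top edge (306..388,137), hinge barrel end (301,104) and the leaf's lower corners (283,87)/(328,82). Right part (w1): rod tip (664,66), collar top about (667,135).

```bash
python3 - <<'E'
from h import *
import pickle
np.set_printoptions(precision=4,suppress=True)
m2=pickle.load(open("w2.pkl","rb"));m3=pickle.load(open("w3.pkl","rb"));m1=np.load("w1.npy",allow_pickle=True).item()
def W2(a,b): return ray("wrist",429.5-a*.375,329.5-b*.375,m2)
def W3(a,b): return ray("wrist",419.5-a/3,349.5-b/3,m3)
def W1(a,b): return ray("wrist",385.5-(a-600)/3,349.5-b/3,m1)
def X(r,x): o,d=r; return o+d*(x-o[0])/d[0]
print(m3["cam_to_world"][:3,3])
print("post nf",two(W3(306,137),W2(555,380)),"nb",two(W3(388,137),W2(607,384)))
print("leaf low u",two(W3(283,87),W2(553,362)),"o",two(W3(328,82),W2(587,357)))
print("base corner",W3(515,443)[0]+W3(515,443)[1]*(0-W3(515,443)[0][2])/W3(515,443)[1][2])
print("tip",two(W1(664,66),W2(111,219)),"collar",two(W1(667,135),W2(118,274)))
print("foot",two(W1(677,318),W2(133,409)))
for x in (.57,.58,.59): print(x,X(W3(301,104),x),X(W3(347,137),x),X(W3(283,87),x))
print("post 4 corners base pic: far top edge",X(W3(362,58),.385),X(W3(330,58),.385))
E
```

```text
[0.8101 0.2402 0.1338]
post nf (array([0.574 , 0.2394, 0.0902]), [8.822879922626138e-05, 8.822879922633311e-05]) nb (array([0.5756, 0.2594, 0.09  ]), [0.0008453793767784131, 0.0008453793767784127])
leaf low u (array([0.5848, 0.2337, 0.1044]), [0.0002792581693319934, 0.00027925816933197764]) o (array([0.5849, 0.2449, 0.106 ]), [0.0002852737480935605, 0.0002852737480935103])
base corner [0.5721 0.3016 0.    ]
tip (array([0.4713, 0.0672, 0.1084]), [5.393171945583533e-06, 5.393171945566958e-06]) collar (array([0.474 , 0.0681, 0.0827]), [0.00042781356926351776, 0.00042781356926354974])
foot (array([0.4791, 0.0688, 0.012 ]), [0.00034446099094875984, 0.00034446099094874346])
0.57 [0.57   0.2381 0.0981] [0.57   0.2499 0.0894] [0.57   0.2335 0.1026]
0.58 [0.58   0.2382 0.0996] [0.58   0.2495 0.0913] [0.58   0.2338 0.1039]
0.59 [0.59   0.2383 0.1011] [0.59   0.2491 0.0931] [0.59   0.2341 0.1052]
post 4 corners base pic: far top edge [0.385  0.2637 0.0922] [0.385  0.2494 0.0921]
```

```bash
python3 - <<'E'
from h import *
print(to([.66,.068,.24],down(np.radians(-80))))
E
```

```text
(array([-0.109 ,  0.17  , -0.0465]), array([-0.083,  0.941, -0.212]))
```

drive_tool(
  deltas=[
    {"gripper":0,"offset":[-0.109,0.17,-0.046],"angular":[0,0.3,0]},
    {"gripper":0,"offset":[-0.109,0.17,-0.046],"angular":[-0.083,0.941,-0.212]},
    {"gripper":0,"offset":[-0.109,0.17,-0.046],"angular":[-0.083,0.941,-0.212]},
    {"gripper":0,"offset":[-0.109,0.17,-0.046],"angular":[-0.083,0.941,-0.212]},
    {"gripper":0,"offset":[-0.109,0.17,-0.046],"angular":[-0.083,0.941,-0.212]},
  ],
)

```text
t: 3.85
eef_pos: [0.6612, 0.0594, 0.246]
tool_rot: [0.002, 0.997, 0.081, 0.0]
contact_force: [0.1, -0.4, -0.5]
gripper_width: 0.997
grasp_force: 0.0
```

```bash
python3 - <<'E'
from h import *
print(to([.475,.068,.21],down(np.radians(-67))),state()[1])
E
```

```text
(array([-0.1824, -0.0386,  0.0359]), array([ 0.005,  0.001, -0.305])) [0.66123149 0.05936775 0.24600104]
```

drive_tool(
  deltas=[
    {"gripper":0,"offset":[-0.182,-0.038,0.03],"angular":[0,0,-0.3]},
    {"gripper":0,"offset":[-0.182,-0.038,0.03],"angular":[0,0,-0.3]},
    {"gripper":0,"offset":[-0.182,-0.038,0.03],"angular":[0,0,-0.3]},
    {"gripper":0,"offset":[-0.182,-0.038,0.03],"angular":[0,0,-0.3]},
    {"gripper":0,"offset":[-0.182,-0.038,0.03],"angular":[0,0,-0.3]},
  ],
)

```text
t: 4.35
eef_pos: [0.4681, 0.0736, 0.2123]
tool_rot: [-0.001, 0.979, 0.201, -0.009]
contact_force: [0.7, -0.6, -0.1]
gripper_width: 0.997
grasp_force: 0.0
```

drive_tool(
  deltas=[
    {"gripper":0,"offset":[0,0,0],"angular":[0,0,0]},
    {"gripper":0,"offset":[0,0,0],"angular":[0,0,0]},
  ],
)

```text
t: 4.55
eef_pos: [0.4752, 0.0751, 0.2134]
tool_rot: [-0.001, 0.98, 0.201, -0.006]
contact_force: [0.9, -0.8, -0.5]
gripper_width: 0.998
grasp_force: 0.0
```

```bash
python3 - <<'E'
from h import *
print(to([.475,.068,.128],down(np.radians(-67))),state()[1],state()[2][:,2],state()[0]["q"])
# rod tip check in wrist view
m=optics.camera_model("wrist");im=optics.read_camera("wrist");cv2.imwrite("pics/w4.png",im);import pickle;pickle.dump(m,open("w4.pkl","wb"))
print("tip pred",proj("wrist",[.475,.068,.109],m),"foot",proj("wrist",[.475,.068,.008],m))
u,v=map(int,proj("wrist",[.475,.068,.09],m));print(u,v);y0,x0=max(0,min(v-75,250)),max(0,min(u-100,440))
print(x0,y0);cv2.imwrite("pics/w4v.png",np.clip(cv2.resize(im[y0:y0+150,x0:x0+200],(600,450))*1.8,0,255).astype(np.uint8))
E
```

```text
(array([-0.002 ,  0.0069,  0.0853]), array([-0.006,  0.013,  0.004])) [0.47515842 0.07510348 0.2133534 ] [-1.16110623e-02  3.50865152e-04 -9.99932528e-01] [-0.1481172   0.28936033 -0.15942629  2.08051465  0.05865706  0.78704462
 -1.5089647 ]
tip pred (np.float64(329.47835545304224), np.float64(230.86271793875727)) foot (np.float64(325.5826023149635), np.float64(186.33385796165243))
328 219
228 144
```

View pics/w4v.png

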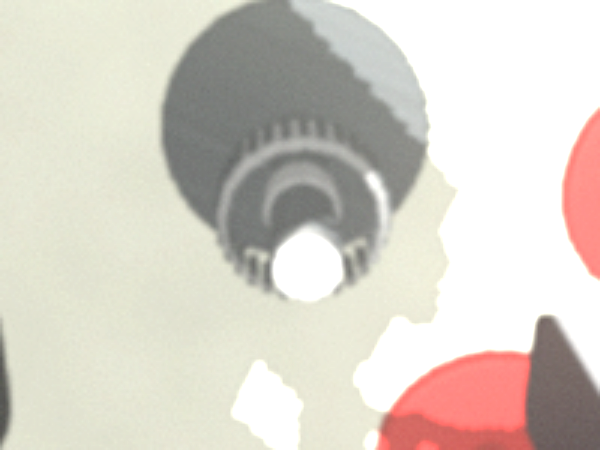

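The rod tip at (331,231) matches the prediction within 1 px, so I descend and grip the collar.

drive_tool(
  deltas=[
    {"gripper":0,"offset":[-0.002,0.007,0.03],"angular":[-0.006,0.013,0]},
    {"gripper":0,"offset":[-0.002,0.007,0.06],"angular":[-0.006,0.013,0]},
    {"gripper":0,"offset":[-0.002,0.007,0.085],"angular":[-0.006,0.013,0]},
    {"gripper":0,"offset":[-0.002,0.007,0.085],"angular":[-0.006,0.013,0]},
    {"gripper":0,"offset":[-0.002,0.007,0.085],"angular":[-0.006,0.013,0]},
  ],
)

```text
t: 5.1
eef_pos: [0.4738, 0.0686, 0.127]
tool_rot: [-0.0, 0.979, 0.202, -0.002]
contact_force: [0.3, -0.7, -0.1]
gripper_width: 1.0
grasp_force: 0.0
```

drive_tool(
  deltas=[
    {"gripper":100,"offset":[0,0,0],"angular":[0,0,0]},
    {"gripper":255,"offset":[0,0,0],"angular":[0,0,0]},
    {"gripper":255,"offset":[0,0,0],"angular":[0,0,0]},
    {"gripper":255,"offset":[0,0,0],"angular":[0,0,0]},
    {"gripper":255,"offset":[0,0,0],"angular":[0,0,0]},
  ],
  grip_force=50,
)

```text
t: 5.6
eef_pos: [0.4745, 0.0667, 0.1282]
tool_rot: [0.001, 0.98, 0.201, -0.001]
contact_force: [2.1, -7.4, 7.2]
gripper_width: 0.453
grasp_force: 50.0
```

```bash
python3 - <<'E'
from h import *
o,e,Rm=state();print(e,Rm[:,2],Rm[:,1],o["q"],o["contact_force"],o["gripper_width"],o["grasp_force"])
E
```

```text
[0.47454257 0.06674284 0.12823703] [-9.91370221e-04 -2.16938052e-03 -9.99997155e-01] [ 0.39393484 -0.91913697  0.00160343] [-0.15754487  0.42551323 -0.13636615  2.14547945  0.10617561  0.57823595
 -1.53687336] [ 2.08546138 -7.40186813  7.19348755] 0.4527568730321276 49.95283305644989
```

drive_tool(
  deltas=[
    {"gripper":255,"offset":[0,0,-0.0007],"angular":[0,0,-0.18]},
    {"gripper":255,"offset":[0,0,-0.0013],"angular":[0,0,-0.36]},
    {"gripper":255,"offset":[0,0,-0.002],"angular":[0,0,-0.54]},
    {"gripper":255,"offset":[0,0,-0.0027],"angular":[0,0,-0.72]},
    {"gripper":255,"offset":[0,0,-0.0034],"angular":[0,0,-0.9]},
  ],
)

```text
t: 6.1
eef_pos: [0.4747, 0.0665, 0.1316]
tool_rot: [0.001, 0.848, 0.53, -0.001]
contact_force: [1.3, -6.9, 6.8]
gripper_width: 0.457
grasp_force: 49.8
```

drive_tool(
  deltas=[
    {"gripper":255,"offset":[0,0,-0.0007],"angular":[0,0,-0.18]},
    {"gripper":255,"offset":[0,0,-0.0013],"angular":[0,0,-0.36]},
    {"gripper":255,"offset":[0,0,-0.002],"angular":[0,0,-0.54]},
    {"gripper":255,"offset":[0,0,-0.0027],"angular":[0,0,-0.72]},
    {"gripper":255,"offset":[0,0,-0.0034],"angular":[0,0,-0.9]},
  ],
)

```text
t: 6.6
eef_pos: [0.4749, 0.0664, 0.135]
tool_rot: [0.001, 0.612, 0.791, -0.001]
contact_force: [2.2, -7.6, 6.4]
gripper_width: 0.451
grasp_force: 49.7
```

drive_tool(
  deltas=[
    {"gripper":255,"offset":[0,0,-0.0007],"angular":[0,0,-0.18]},
    {"gripper":255,"offset":[0,0,-0.0013],"angular":[0,0,-0.36]},
    {"gripper":255,"offset":[0,0,-0.002],"angular":[0,0,-0.54]},
    {"gripper":255,"offset":[0,0,-0.0027],"angular":[0,0,-0.72]},
    {"gripper":255,"offset":[0,0,-0.0034],"angular":[0,0,-0.9]},
  ],
)

```text
t: 7.1
eef_pos: [0.4752, 0.0665, 0.1384]
tool_rot: [0.0, 0.301, 0.954, -0.001]
contact_force: [3.2, -7.0, 5.4]
gripper_width: 0.456
grasp_force: 49.8
```

drive_tool(
  deltas=[
    {"gripper":255,"offset":[0,0,-0.0007],"angular":[0,0,-0.18]},
    {"gripper":255,"offset":[0,0,-0.0014],"angular":[0,0,-0.36]},
    {"gripper":255,"offset":[0,0,-0.0017],"angular":[0,0,-0.45]},
    {"gripper":255,"offset":[0,0,-0.0017],"angular":[0,0,-0.45]},
  ],
)

```text
t: 7.5
eef_pos: [0.4753, 0.0667, 0.1401]
tool_rot: [0.0, 0.13, 0.991, -0.001]
contact_force: [3.5, -6.4, 7.0]
gripper_width: 0.454
grasp_force: 50.0
```

```bash
python3 - <<'E'
from h import *
o,e,Rm=state();print(e,Rm[:,2],np.degrees(np.arctan2(Rm[1,1],Rm[0,1])),o["q"],o["contact_force"],o["torque"],o["gripper_width"])
E
```

```text
[0.47530996 0.06665917 0.1400749 ] [-1.97491861e-04 -2.77273435e-03 -9.99996136e-01] 75.01059575245661 [ 0.34662012  0.50992293 -0.75464931  2.10635018  0.53404304  0.72296383
  0.55079656] [ 3.46550276 -6.41365548  7.04941686] [-0.99414867 -0.69218939  0.07347243] 0.45385875606732684
```

drive_tool(
  deltas=[
    {"gripper":0,"offset":[0,0,0],"angular":[0,0,0]},
    {"gripper":0,"offset":[0,0,0],"angular":[0,0,0]},
    {"gripper":0,"offset":[0,0,0],"angular":[0,0,0]},
    {"gripper":0,"offset":[0,0,-0.05],"angular":[0,0,0]},
    {"gripper":0,"offset":[0,0,-0.1],"angular":[0,0,0]},
  ],
)

```text
t: 8.0
eef_pos: [0.4721, 0.0691, 0.2387]
tool_rot: [-0.005, 0.129, 0.992, -0.0]
contact_force: [1.7, -0.3, 0.1]
gripper_width: 1.0
grasp_force: 0.0
```

drive_tool(
  deltas=[
    {"gripper":0,"offset":[0,0,0],"angular":[0,0,0.2]},
    {"gripper":0,"offset":[0,0,0],"angular":[0,0,0.4]},
    {"gripper":0,"offset":[0,0,0],"angular":[0,0,0.6]},
    {"gripper":0,"offset":[0,0,0],"angular":[0,0,0.8]},
    {"gripper":0,"offset":[0,0,0],"angular":[0,0,0.95]},
  ],
)

```text
t: 8.5
eef_pos: [0.473, 0.069, 0.2386]
tool_rot: [-0.002, 0.485, 0.875, -0.001]
contact_force: [-0.0, -0.3, 0.6]
gripper_width: 1.0
grasp_force: 0.0
```

drive_tool(
  deltas=[
    {"gripper":0,"offset":[0,0,0],"angular":[0,0,0.2]},
    {"gripper":0,"offset":[0,0,0],"angular":[0,0,0.4]},
    {"gripper":0,"offset":[0,0,0],"angular":[0,0,0.6]},
    {"gripper":0,"offset":[0,0,0],"angular":[0,0,0.8]},
    {"gripper":0,"offset":[0,0,0],"angular":[0,0,0.95]},
  ],
)

```text
t: 9.0
eef_pos: [0.473, 0.0691, 0.2385]
tool_rot: [-0.001, 0.77, 0.638, -0.002]
contact_force: [-0.4, -0.3, -1.1]
gripper_width: 0.999
grasp_force: 0.0
```

```bash
python3 - <<'E'
from h import *
o,e,Rm=state();print(e,np.degrees(np.arctan2(Rm[1,1],Rm[0,1])),o["q"],to([.63,.068,.24],down(np.radians(-42))))
E
```

```text
[0.47302974 0.06909018 0.23853139] -10.743480106280689 [ 0.21922225  0.29045517 -0.5732518   2.04636594  0.20404054  0.86446276
 -0.65647521] (array([ 0.0282,  0.1544, -0.0022]), array([-0.005,  0.003,  0.695]))
```

drive_tool(
  deltas=[
    {"gripper":0,"offset":[0.028,0.154,0],"angular":[0,0,0.2]},
    {"gripper":0,"offset":[0.028,0.154,0],"angular":[0,0,0.4]},
    {"gripper":0,"offset":[0.028,0.154,0],"angular":[0,0,0.6]},
    {"gripper":0,"offset":[0.028,0.154,0],"angular":[0,0,0.8]},
    {"gripper":0,"offset":[0.028,0.154,0],"angular":[0,0,0.9]},
  ],
)

```text
t: 9.5
eef_pos: [0.6313, 0.0689, 0.237]
tool_rot: [-0.001, 0.943, 0.332, -0.002]
contact_force: [-0.5, 0.4, 1.0]
gripper_width: 1.003
grasp_force: 0.0
```

drive_tool(
  deltas=[
    {"gripper":0,"offset":[0,0,0],"angular":[0,0,0.2]},
    {"gripper":0,"offset":[0,0,0],"angular":[0,0,0.4]},
    {"gripper":0,"offset":[0,0,0],"angular":[0,0,0.6]},
    {"gripper":0,"offset":[0,0,0],"angular":[0,0,0.8]},
    {"gripper":0,"offset":[0,0,0],"angular":[0,0,0.86]},
  ],
)

```text
t: 10.0
eef_pos: [0.6295, 0.069, 0.2376]
tool_rot: [0.0, 1.0, 0.001, -0.003]
contact_force: [0.1, -0.4, 0.7]
gripper_width: 1.002
grasp_force: 0.0
```

```bash
python3 - <<'E'
from h import *
a=np.radians(43)
d=np.array([-np.sin(a),0,-np.cos(a)]);x=np.array([np.cos(a),0,-np.sin(a)]);Rg=np.stack([x,np.cross(d,x),d],1)
o,e,Rm=state();print(e,o["q"],to([.635,.068,.135],Rg))
E
```

```text
[0.62948692 0.06899864 0.23759716] [-0.0516338   0.48628901 -0.21088858  1.70784098  0.11815843  0.96531267
 -1.87543001] (array([0.0061, 0.001 , 0.1026]), array([ 0.001, -0.949,  0.002]))
```

drive_tool(
  deltas=[
    {"gripper":0,"offset":[0.006,0.001,0.03],"angular":[0,-0.19,0]},
    {"gripper":0,"offset":[0.006,0.001,0.06],"angular":[0,-0.38,0]},
    {"gripper":0,"offset":[0.006,0.001,0.09],"angular":[0,-0.57,0]},
    {"gripper":0,"offset":[0.006,0.001,0.103],"angular":[0,-0.76,0]},
    {"gripper":0,"offset":[0.006,0.001,0.103],"angular":[0,-0.95,0]},
  ],
)

```text
t: 10.5
eef_pos: [0.6343, 0.0677, 0.1325]
tool_rot: [0.002, 0.929, 0.003, -0.371]
contact_force: [-0.6, -0.0, 0.4]
gripper_width: 1.0
grasp_force: 0.0
```

drive_tool(
  deltas=[
    {"gripper":0,"offset":[0,0,0],"angular":[0,0,0]},
    {"gripper":0,"offset":[0,0,0],"angular":[0,0,0]},
  ],
)

```text
t: 10.7
eef_pos: [0.6354, 0.0678, 0.1338]
tool_rot: [0.001, 0.931, 0.003, -0.366]
contact_force: [0.6, -0.3, 0.1]
gripper_width: 0.996
grasp_force: 0.0
```

```bash
python3 - <<'E'
from h import *
import pickle
np.set_printoptions(precision=4,suppress=True)
o,e,Rm=state();print(o["t"],e,np.abs(o["joint_vel"]).max())
m=optics.camera_model("wrist");im=optics.read_camera("wrist");cv2.imwrite("pics/w5.png",im);pickle.dump(m,open("w5.pkl","wb"))
print(m["cam_to_world"][:3,3],proj("wrist",[.475,.068,.11],m),proj("wrist",[.475,.068,.09],m))
c=cv2.flip(im[200:350,220:420],-1);c=np.clip(cv2.resize(c,(800,600),interpolation=cv2.INTER_CUBIC)*1.4,0,255)
cv2.imwrite("pics/w5v.png",c.astype(np.uint8))
E
```

```text
10.7 [0.6354 0.0678 0.1338] 0.060786899752482165
[0.7374 0.0698 0.1363] (np.float64(316.62393662564733), np.float64(327.84775845883627)) (np.float64(316.58748958482516), np.float64(304.6965879109234))
```

View pics/w5v.png

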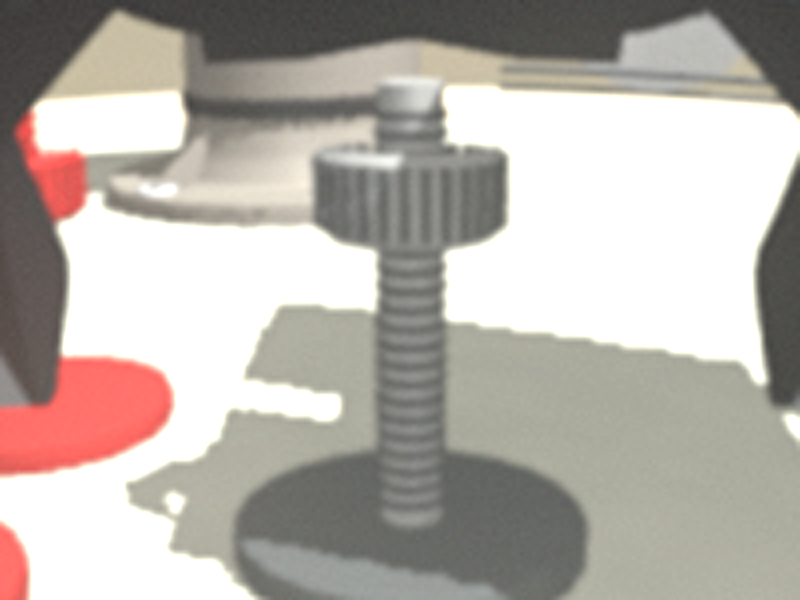

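Collar in crop (w5): front knurl from b=165 to 247, rod tip (411,81), foot of rod (411,520). I'll use the knurl's middle, since the rim is chamfered.

```bash
python3 - <<'E'
from h import *
import pickle
np.set_printoptions(precision=4,suppress=True)
m5=pickle.load(open("w5.pkl","rb"));m3=pickle.load(open("w3.pkl","rb"));m1=np.load("w1.npy",allow_pickle=True).item()
def X(r,x): o,d=r; return (o+d*(x-o[0])/d[0])[2]
f5=lambda b:ray("wrist",419.5-411/4,349.5-b/4,m5)
f1=lambda b:ray("wrist",385.5-67/3,349.5-b/3,m1)
for n,f,t,bt,tip,ft in(("w5",f5,165,247,81,520),("w1",f1,141,188,66,318)):
    print(n,"front top",X(f(t),.495),"front bottom",X(f(bt),.495),"mid+10",X(f((t+bt)/2),.495)+.01,"tip",X(f(tip),.475),"rod foot",X(f(ft),.482))
# brightness profiles through the collar
g=cv2.cvtColor(cv2.imread("pics/w5.png"),cv2.COLOR_BGR2GRAY).astype(int)
print("w5 v280..335 col offset", [(v,int(g[v,325:330].mean()),int(g[v,304:308].mean())) for v in range(284,334)])
g=cv2.cvtColor(cv2.imread("pics/w1.png"),cv2.COLOR_BGR2GRAY).astype(int)
print("w1",[(v,int(g[v,368:371].mean()),int(g[v,355:357].mean())) for v in range(283,332)])
g=cv2.cvtColor(cv2.imread("pics/w3.png"),cv2.COLOR_BGR2GRAY).astype(int)
E
```

```text
w5 front top 0.09639175586870746 front bottom 0.07970486658156264 mid+10 0.09810324443050338 tip 0.11119961004076138 rod foot 0.013005614358189727
w1 front top 0.08438355615300606 front bottom 0.0675185834261701 mid+10 0.08599617024770581 tip 0.10870837210211365 rod foot 0.01331721190855814
w5 v280..335 col offset [(284, 197, 221), (285, 201, 225), (286, 193, 215), (287, 156, 173), (288, 115, 124), (289, 94, 96), (290, 86, 89), (291, 85, 90), (292, 85, 89), (293, 86, 89), (294, 86, 89), (295, 86, 88), (296, 88, 89), (297, 87, 88), (298, 89, 87), (299, 92, 88), (300, 94, 89), (301, 93, 88), (302, 93, 88), (303, 91, 87), (304, 90, 87), (305, 91, 88), (306, 93, 88), (307, 108, 94), (308, 140, 103), (309, 166, 108), (310, 164, 108), (311, 140, 103), (312, 115, 104), (313, 116, 136), (314, 129, 183), (315, 136, 210), (316, 134, 213), (317, 133, 214), (318, 135, 217), (319, 130, 221), (320, 111, 220), (321, 83, 219), (322, 72, 221), (323, 74, 225), (324, 78, 226), (325, 91, 227), (326, 111, 226), (327, 129, 216), (328, 134, 175), (329, 138, 143), (330, 139, 136), (331, 137, 138), (332, 138, 138), (333, 138, 138)]
w1 [(283, 157, 138), (284, 171, 139), (285, 158, 143), (286, 127, 137), (287, 101, 116), (288, 85, 93), (289, 80, 84), (290, 77, 82), (291, 78, 83), (292, 80, 84), (293, 81, 84), (294, 81, 83), (295, 81, 84), (296, 79, 85), (297, 78, 84), (298, 80, 82), (299, 80, 81), (300, 79, 81), (301, 82, 80), (302, 90, 84), (303, 97, 92), (304, 94, 99), (305, 86, 101), (306, 82, 101), (307, 76, 113), (308, 82, 136), (309, 95, 163), (310, 96, 175), (311, 88, 172), (312, 84, 157), (313, 88, 142), (314, 87, 138), (315, 81, 137), (316, 82, 132), (317, 90, 131), (318, 83, 136), (319, 76, 128), (320, 79, 108), (321, 83, 83), (322, 78, 67), (323, 75, 63), (324, 83, 65), (325, 93, 78), (326, 97, 101), (327, 98, 117), (328, 105, 124), (329, 119, 125), (330, 124, 125), (331, 116, 125)]
```

No slip: collar rose about 12 mm and the top is now ~0.098 against hinge ~0.099. Now I go behind the leaf with the fingers shut.

```bash
python3 - <<'E'
from h import *
np.set_printoptions(precision=4,suppress=True)
print(to([.62,.10,.40],down(np.radians(-60))))
H=np.array([.238,.099])
for th,r in zip([1.45,1.3,1.15,1.0,.85,.7,.55,.4,.25,.1,0],[.15]*2+[.145,.14,.135]+[.13]*6):
    y=H[0]-r*np.cos(th)+.012*np.sin(th);z=H[1]+r*np.sin(th)+.012*np.cos(th);print(th,"TCP y,z",round(y+.011,4),round(z+.073,4))
E
```

```text
(array([-0.1911, -0.0323, -0.1838]), array([-0.246,  0.929, -0.627]))
1.45 TCP y,z 0.2428 0.3224
1.3 TCP y,z 0.2204 0.3197
1.15 TCP y,z 0.2007 0.3093
1.0 TCP y,z 0.1835 0.2963
0.85 TCP y,z 0.1689 0.2813
0.7 TCP y,z 0.1573 0.2649
0.55 TCP y,z 0.1444 0.2502
0.4 TCP y,z 0.1339 0.2337
0.25 TCP y,z 0.126 0.2158
0.1 TCP y,z 0.1208 0.1969
0 TCP y,z 0.119 0.184
```

drive_tool(
  deltas=[
    {"gripper":255,"offset":[-0.19,-0.032,-0.184],"angular":[0,0.2,0]},
    {"gripper":255,"offset":[-0.19,-0.032,-0.184],"angular":[-0.1,0.4,-0.3]},
    {"gripper":255,"offset":[-0.19,-0.032,-0.184],"angular":[-0.246,0.93,-0.63]},
    {"gripper":255,"offset":[-0.19,-0.032,-0.184],"angular":[-0.246,0.93,-0.63]},
    {"gripper":255,"offset":[-0.19,-0.032,-0.184],"angular":[-0.246,0.93,-0.63]},
  ],
)

```text
t: 11.25
eef_pos: [0.6216, 0.0985, 0.3878]
tool_rot: [-0.0, 0.976, 0.206, -0.073]
contact_force: [0.2, 0.2, 0.5]
gripper_width: 0.142
grasp_force: 0.0
```

drive_tool(
  deltas=[
    {"gripper":255,"offset":[0,0,0],"angular":[0,0,0]},
    {"gripper":255,"offset":[0,0,0],"angular":[0,0,0]},
  ],
)

```text
t: 11.45
eef_pos: [0.6217, 0.0979, 0.3875]
tool_rot: [-0.0, 0.976, 0.204, -0.074]
contact_force: [0.0, -0.3, -1.4]
gripper_width: 0.001
grasp_force: 0.0
```

```bash
python3 - <<'E'
from h import *
print(state()[1],np.round(state()[2],3),to([.60,.32,.40],down(np.radians(-10))),to([.478,.30,.40],down(0)))
E
```

```text
[0.62174126 0.09791419 0.38745057] [[ 0.906  0.398 -0.145]
 [ 0.398 -0.917 -0.029]
 [-0.145 -0.031 -0.989]] (array([ 0.0668, -0.2127, -0.0158]), array([-0.128,  0.15 , -1.251])) (array([-0.0516, -0.2429,  0.0025]), array([-0.143,  0.141, -1.473]))
```

drive_tool(
  deltas=[
    {"gripper":255,"offset":[-0.01,-0.05,-0.015],"angular":[-0.13,0.15,-0.15]},
    {"gripper":255,"offset":[-0.02,-0.1,-0.015],"angular":[-0.13,0.15,-0.3]},
    {"gripper":255,"offset":[-0.03,-0.15,-0.01],"angular":[-0.13,0.15,-0.5]},
    {"gripper":255,"offset":[-0.04,-0.2,-0.005],"angular":[-0.13,0.15,-0.7]},
    {"gripper":255,"offset":[-0.052,-0.243,0],"angular":[-0.13,0.15,-0.9]},
  ],
)

```text
t: 11.95
eef_pos: [0.4782, 0.2994, 0.398]
tool_rot: [0.01, 0.851, 0.525, -0.007]
contact_force: [1.2, 0.4, -0.4]
gripper_width: -0.002
grasp_force: 0.0
```

drive_tool(
  deltas=[
    {"gripper":255,"offset":[0,0,0],"angular":[0,0,-0.2]},
    {"gripper":255,"offset":[0,0,0],"angular":[0,0,-0.4]},
    {"gripper":255,"offset":[0,0,0],"angular":[0,0,-0.57]},
  ],
)

```text
t: 12.25
eef_pos: [0.4792, 0.2982, 0.3978]
tool_rot: [0.008, 0.713, 0.701, -0.01]
contact_force: [0.1, -0.7, 0.0]
gripper_width: 0.002
grasp_force: 0.0
```

```bash
python3 - <<'E'
from h import *
print(state()[1],np.round(state()[2],3),to([.478,.275,.324],down(0)),state()[0]["q"])
E
```

```text
[0.47923166 0.29821226 0.39779472] [[ 0.016  1.    -0.003]
 [ 1.    -0.016 -0.025]
 [-0.025 -0.002 -1.   ]] (array([-0.0214, -0.0007,  0.0744]), array([-0.003,  0.032, -0.021])) [-0.17233838  0.28568688 -0.62182945  1.66326417  0.18949912  1.26909975
 -0.85150202]
```

drive_tool(
  deltas=[
    {"gripper":255,"offset":[0.0,0,0.037],"angular":[0,0.03,0]},
    {"gripper":255,"offset":[-0.01,0,0.06],"angular":[0,0.03,-0.02]},
    {"gripper":255,"offset":[-0.021,-0.001,0.074],"angular":[0,0.03,-0.02]},
    {"gripper":255,"offset":[-0.021,-0.001,0.074],"angular":[0,0.03,-0.02]},
  ],
)

```text
t: 12.65
eef_pos: [0.4773, 0.2728, 0.3223]
tool_rot: [-0.001, 0.711, 0.704, -0.004]
contact_force: [0.1, -0.2, 0.4]
gripper_width: 0.002
grasp_force: 0.0
```

drive_tool(
  deltas=[
    {"gripper":255,"offset":[-0.016,0,0.001],"angular":[0,0,0]},
    {"gripper":255,"offset":[-0.032,0,0.002],"angular":[0,0,0]},
    {"gripper":255,"offset":[-0.043,0,0.003],"angular":[0,0,0]},
    {"gripper":255,"offset":[-0.055,0,0.004],"angular":[0,0,0]},
    {"gripper":255,"offset":[-0.055,0,0.004],"angular":[0,0,0]},
  ],
)

```text
t: 13.15
eef_pos: [0.4783, 0.2193, 0.3216]
tool_rot: [-0.0, 0.71, 0.704, -0.001]
contact_force: [-0.5, -0.4, 0.2]
gripper_width: 0.0
grasp_force: 0.0
```

drive_tool(
  deltas=[
    {"gripper":255,"offset":[-0.01,0,0.005],"angular":[0,0,0]},
    {"gripper":255,"offset":[-0.02,0,0.011],"angular":[0,0,0]},
    {"gripper":255,"offset":[-0.028,0,0.017],"angular":[0,0,0]},
    {"gripper":255,"offset":[-0.037,0,0.024],"angular":[0,0,0]},
  ],
)

```text
t: 13.55
eef_pos: [0.4778, 0.1834, 0.2972]
tool_rot: [-0.001, 0.71, 0.705, -0.0]
contact_force: [-0.1, 0.6, 2.0]
gripper_width: 0.001
grasp_force: 1.0
```

```bash
python3 - <<'E'
from h import *
s=optics.read_camera("scene");t=optics.read_camera("top")
print(state()[1],state()[0]["contact_force"])
cv2.imwrite("pics/s6.png",np.hstack([np.clip(cv2.resize(x,(400,300))*1.5,0,255) for x in (s[60:240,280:520],t[130:310,120:360])]).astype(np.uint8))
E
```

```text
[0.47736266 0.18176462 0.29615685] [ 0.06886044  0.29967717 -1.09148634]
```

View pics/s6.png

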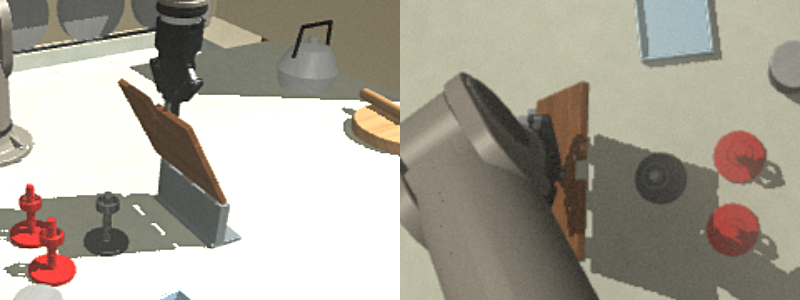

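The view shows the fingers pushing the leaf, now about 1 rad, folding towards the rod. I continue down the arc.

drive_tool(
  deltas=[
    {"gripper":255,"offset":[-0.0145,0,0.015],"angular":[0,0,0]},
    {"gripper":255,"offset":[-0.026,0,0.031],"angular":[0,0,0]},
    {"gripper":255,"offset":[-0.039,0,0.046],"angular":[0,0,0]},
    {"gripper":255,"offset":[-0.05,0,0.062],"angular":[0,0,0]},
    {"gripper":255,"offset":[-0.058,0,0.08],"angular":[0,0,0]},
  ],
)

```text
t: 14.15
eef_pos: [0.4772, 0.125, 0.2171]
tool_rot: [-0.0, 0.71, 0.704, -0.001]
contact_force: [0.1, 0.8, 1.1]
gripper_width: 0.004
grasp_force: 0.5
```

drive_tool(
  deltas=[
    {"gripper":255,"offset":[-0.003,0,0.009],"angular":[0,0,0]},
    {"gripper":255,"offset":[-0.005,0,0.018],"angular":[0,0,0]},
    {"gripper":255,"offset":[-0.006,0,0.022],"angular":[0,0,0]},
  ],
)

```text
t: 14.45
eef_pos: [0.4769, 0.12, 0.195]
tool_rot: [-0.001, 0.71, 0.705, -0.001]
contact_force: [-0.5, 1.1, 0.9]
gripper_width: 0.0
grasp_force: 0.4
```

Now press down gently in small steps until the collar stops it.

drive_tool(
  deltas=[
    {"gripper":255,"offset":[0,0,0.003],"angular":[0,0,0]},
    {"gripper":255,"offset":[0,0,0.006],"angular":[0,0,0]},
    {"gripper":255,"offset":[0,0,0.008],"angular":[0,0,0]},
  ],
)

```text
t: 14.75
eef_pos: [0.4773, 0.1202, 0.1878]
tool_rot: [-0.0, 0.71, 0.705, -0.0]
contact_force: [0.2, -0.6, 0.5]
gripper_width: -0.0
grasp_force: 0.3
```

drive_tool(
  deltas=[
    {"gripper":255,"offset":[0,0,0.002],"angular":[0,0,0]},
    {"gripper":255,"offset":[0,0,0.003],"angular":[0,0,0]},
  ],
)

```text
t: 14.95
eef_pos: [0.4772, 0.12, 0.1847]
tool_rot: [-0.0, 0.71, 0.705, -0.0]
contact_force: [0.3, 0.0, -0.6]
gripper_width: 0.0
grasp_force: 0.3
```

drive_tool(
  deltas=[
    {"gripper":255,"offset":[0,0,0.001],"angular":[0,0,0]},
    {"gripper":255,"offset":[0,0,0.002],"angular":[0,0,0]},
  ],
)

```text
t: 15.15
eef_pos: [0.4772, 0.1199, 0.1827]
tool_rot: [-0.0, 0.71, 0.705, -0.0]
contact_force: [0.4, -0.5, 0.4]
gripper_width: -0.003
grasp_force: 0.3
```

drive_tool(
  deltas=[
    {"gripper":255,"offset":[0,0,0.001],"angular":[0,0,0]},
    {"gripper":255,"offset":[0,0,0.002],"angular":[0,0,0]},
  ],
)

```text
t: 15.35
eef_pos: [0.4771, 0.1198, 0.1806]
tool_rot: [-0.0, 0.71, 0.705, -0.001]
contact_force: [-0.2, -0.3, 4.5]
gripper_width: -0.001
grasp_force: 2.5
```

drive_tool(
  deltas=[
    {"gripper":255,"offset":[0,0,0.001],"angular":[0,0,0]},
    {"gripper":255,"offset":[0,0,0.002],"angular":[0,0,0]},
  ],
)

```text
t: 15.55
eef_pos: [0.4772, 0.1199, 0.1802]
tool_rot: [0.0, 0.71, 0.704, -0.001]
contact_force: [-8.2, -4.1, 29.3]
gripper_width: 0.004
grasp_force: 14.9
```

Contact with the collar is firm (29 N) at TCP z≈0.1805. To check level, I probe the leaf near the hinge with the same fingertips.

drive_tool(
  deltas=[
    {"gripper":255,"offset":[0,0,-0.012],"angular":[0,0,0]},
    {"gripper":255,"offset":[0.045,0,-0.012],"angular":[0,0,0]},
    {"gripper":255,"offset":[0.085,0,-0.012],"angular":[0,0,0]},
    {"gripper":255,"offset":[0.085,0,-0.007],"angular":[0,0,0]},
    {"gripper":255,"offset":[0.085,0,-0.005],"angular":[0,0,0]},
  ],
)

```text
t: 16.05
eef_pos: [0.4772, 0.2058, 0.1833]
tool_rot: [-0.001, 0.709, 0.705, -0.001]
contact_force: [-0.4, -0.0, -0.8]
gripper_width: -0.002
grasp_force: 0.0
```

drive_tool(
  deltas=[
    {"gripper":255,"offset":[0,0,0.001],"angular":[0,0,0]},
    {"gripper":255,"offset":[0,0,0.002],"angular":[0,0,0]},
  ],
)

```text
t: 16.25
eef_pos: [0.4778, 0.2035, 0.1814]
tool_rot: [-0.0, 0.71, 0.704, -0.001]
contact_force: [-0.9, -0.4, 0.6]
gripper_width: 0.001
grasp_force: 0.0
```

drive_tool(
  deltas=[
    {"gripper":255,"offset":[0,0,0.001],"angular":[0,0,0]},
    {"gripper":255,"offset":[0,0,0.001],"angular":[0,0,0]},
  ],
)

```text
t: 16.45
eef_pos: [0.4779, 0.204, 0.1808]
tool_rot: [-0.0, 0.71, 0.704, -0.001]
contact_force: [-0.1, -0.8, 0.9]
gripper_width: 0.002
grasp_force: 0.4
```

drive_tool(
  deltas=[
    {"gripper":255,"offset":[0,0,0.0005],"angular":[0,0,0]},
    {"gripper":255,"offset":[0,0,0.0005],"angular":[0,0,0]},
  ],
)

```text
t: 16.65
eef_pos: [0.4779, 0.2041, 0.1807]
tool_rot: [-0.0, 0.71, 0.704, -0.001]
contact_force: [-2.2, -3.0, 7.5]
gripper_width: 0.002
grasp_force: 3.6
```

drive_tool(
  deltas=[
    {"gripper":255,"offset":[0,0,0.001],"angular":[0,0,0]},
    {"gripper":255,"offset":[0,0,0.001],"angular":[0,0,0]},
  ],
)

```text
t: 16.85
eef_pos: [0.478, 0.2041, 0.1806]
tool_rot: [0.0, 0.71, 0.704, -0.001]
contact_force: [-4.7, -4.3, 17.2]
gripper_width: -0.003
grasp_force: 8.6
```

Both ends read 0.1806–0.1807, so the leaf is level to about 0.002 rad. Next, the cup.

drive_tool(
  deltas=[
    {"gripper":255,"offset":[0,0,-0.045],"angular":[0,0,0]},
    {"gripper":0,"offset":[-0.03,0,-0.08],"angular":[0,0,0.1]},
    {"gripper":0,"offset":[-0.08,0,-0.09],"angular":[0,0,0.2]},
    {"gripper":0,"offset":[-0.13,0,-0.09],"angular":[0,0,0.4]},
    {"gripper":0,"offset":[-0.18,0,-0.09],"angular":[0,0,0.6]},
  ],
)

```text
t: 17.35
eef_pos: [0.4765, 0.0239, 0.27]
tool_rot: [0.0, 0.852, 0.523, 0.0]
contact_force: [0.3, -0.8, 0.4]
gripper_width: 0.676
grasp_force: 0.0
```

```bash
python3 - <<'E'
from h import *
print(state()[1],to([.45,-.25,.27],down(np.radians(-56))))
E
```

```text
[0.47651799 0.02391511 0.27000455] (array([-0.2562,  0.1005,  0.    ]), array([ 0.001, -0.   ,  0.646]))
```

drive_tool(
  deltas=[
    {"gripper":0,"offset":[-0.256,0.1,0],"angular":[0,0,0.646]},
    {"gripper":0,"offset":[-0.256,0.1,0],"angular":[0,0,0.646]},
    {"gripper":0,"offset":[-0.256,0.1,0],"angular":[0,0,0.646]},
    {"gripper":0,"offset":[-0.256,0.1,0],"angular":[0,0,0.646]},
    {"gripper":0,"offset":[-0.256,0.1,0],"angular":[0,0,0.646]},
  ],
)

```text
t: 17.85
eef_pos: [0.453, -0.2252, 0.2695]
tool_rot: [0.0, 0.956, 0.294, -0.0]
contact_force: [-0.0, -0.1, 0.5]
gripper_width: 1.0
grasp_force: 0.0
```

drive_tool(
  deltas=[
    {"gripper":0,"offset":[-0.01,0.005,0],"angular":[0,0,0]},
    {"gripper":0,"offset":[-0.01,0.005,0],"angular":[0,0,0]},
    {"gripper":0,"offset":[-0.01,0.005,0],"angular":[0,0,0]},
  ],
)

```text
t: 18.15
eef_pos: [0.4484, -0.2316, 0.2692]
tool_rot: [-0.001, 0.955, 0.296, -0.001]
contact_force: [0.1, 0.1, 0.2]
gripper_width: 0.998
grasp_force: 0.0
```

```bash
python3 - <<'E'
from h import *
np.set_printoptions(precision=4,suppress=True)
t=cv2.imread("pics/top0.png")
def blobs(im,mask,amin,n,z,m):
    c,_=cv2.findContours(mask,cv2.RETR_LIST,cv2.CHAIN_APPROX_NONE)
    for k in c:
        a=cv2.contourArea(k)
        if a>amin:
            (u,v),r=cv2.minEnclosingCircle(k);print(n,round(u,1),round(v,1),"r",round(r,1),"a",a,onz(n,u,v,z,m))
# top: cup rim: brighter than the mat, local crop
c=t[255:305,405:470];g=cv2.cvtColor(c,cv2.COLOR_BGR2GRAY);hsv=cv2.cvtColor(c,cv2.COLOR_BGR2HSV)
print("cup crop: mat med",np.median(c.reshape(-1,3),0),"centre ring",c[10:36:3,31].tolist())
m=optics.camera_model("wrist");im=optics.read_camera("wrist");cv2.imwrite("pics/w7.png",im);import pickle;pickle.dump(m,open("w7.pkl","wb"))
print(state()[1])
for p in ((.3615,-.345,.06),(.459,-.265,.118),(.459,-.265,.0)):
    u,v=proj("wrist",p,m);print(p,u,v, im[int(v)][int(u)] if 0<=v<400 and 0<=u<640 else None)
u,v=map(int,proj("wrist",(.3615,-.345,.06),m))
g=cv2.cvtColor(im,cv2.COLOR_BGR2GRAY)
if 0<v<400 and 0<u<640:
    print(g[v,max(0,u-70):u+71:3]);print(g[max(0,v-70):v+71:3,u])
E
```

```text
cup crop: mat med [ 97. 111. 112.] centre ring [[96, 109, 110], [69, 74, 76], [56, 59, 63], [67, 74, 73], [90, 98, 103], [114, 123, 126], [91, 101, 105], [76, 81, 84], [104, 115, 120]]
[ 0.4487 -0.231   0.2692]
(0.3615, -0.345, 0.06) 357.5149780933514 302.37184645303296 [ 96 102 103]
(0.459, -0.265, 0.118) 361.3842258217371 216.4595342838037 [78 85 84]
(0.459, -0.265, 0.0) 347.1519058674696 179.49467665653975 [100 103 102]
[198 199 199 200 198 198 196 198 197 195 129 111 112 112 132 149  98 100
 102 101 102 113 101 101 100 101  99  99  96  97  96 111 107 107 107 107
 107 106 107 106 106  81  45  42  44  47  42]
[168 186 190 196 197 197 199 197 199 193 144 144 146 149 148 148 152 198
 202 207 176 167 106 103 101 100 102 101 100 100 112 107 127 167 137  52
  52  48  49  50  48  45  45  46  47  42  37]
```

```bash
python3 - <<'E'
from h import *
print(to([.3615,-.345,.22],down(np.radians(-56))))
E
```

```text
(array([-0.1363,  0.0447,  0.0492]), array([-0.002,  0.001,  0.011]))
```

drive_tool(
  deltas=[
    {"gripper":0,"offset":[-0.05,0.016,0],"angular":[0,0,0]},
    {"gripper":0,"offset":[-0.1,0.03,0.01],"angular":[0,0,0]},
    {"gripper":0,"offset":[-0.136,0.045,0.049],"angular":[0,0,0.01]},
    {"gripper":0,"offset":[-0.136,0.045,0.049],"angular":[0,0,0.01]},
    {"gripper":0,"offset":[-0.136,0.045,0.049],"angular":[0,0,0.01]},
  ],
)

```text
t: 18.7
eef_pos: [0.3607, -0.3458, 0.2192]
tool_rot: [-0.001, 0.957, 0.291, -0.001]
contact_force: [1.3, -0.4, -0.8]
gripper_width: 1.001
grasp_force: 0.0
```

```bash
cat > hc.py <<'E'
from h import *
import sys
np.set_printoptions(precision=4,suppress=True)
def find(name,x,y,z,r,save):
    m=optics.camera_model("wrist");im=optics.read_camera("wrist");cv2.imwrite(save,im);print(state()[1])
    u0,v0=proj("wrist",[x,y,z],m);pts=[proj("wrist",[x+r*np.cos(a),y+r*np.sin(a),z],m) for a in np.linspace(0,6.28,40)]
    (cu,cv_),R0=cv2.minEnclosingCircle(np.array(pts,np.float32));print("pred",cu,cv_,R0)
    g=cv2.medianBlur(cv2.cvtColor(im,cv2.COLOR_BGR2GRAY),3)
    c=cv2.HoughCircles(g,cv2.HOUGH_GRADIENT,1,6,param1=80,param2=9,minRadius=int(R0*.8),maxRadius=int(R0*1.25))
    n=0
    for u,v,rr in c[0]:
        if np.hypot(u-cu,v-cv_)<45: print(u,v,rr,onz("wrist",u,v,z,m)); n+=1
        if n>5: break
    return im,m,cu,cv_
E
python3 - <<'E'
from hc import *
im,m,u,v=find("cup",.3615,-.345,.06,.03,"pics/w8.png")
g=cv2.cvtColor(cv2.resize(im[int(v)-70:int(v)+70,int(u)-80:int(u)+80],(40,35),interpolation=cv2.INTER_AREA),cv2.COLOR_BGR2GRAY)
for r in g: print("".join("%3d"%(x//3) for x in r))
E
```

```text
[ 0.3622 -0.3451  0.2202]
pred 318.24285888671875 197.89620971679688 38.127532958984375
315.5 198.5 32.2 [ 0.3609 -0.3428  0.06  ]
311.5 193.5 38.6 [ 0.3625 -0.338   0.06  ]
317.5 208.5 46.4 [ 0.3549 -0.3488  0.06  ]
322.5 204.5 45.0 [ 0.3598 -0.3502  0.06  ]
317.5 191.5 34.9 [ 0.3665 -0.3409  0.06  ]
327.5 198.5 44.1 [ 0.3661 -0.3506  0.06  ]
 60 60 61 61 61 61 60 60 61 61 61 61 61 60 60 60 60 60 60 59 59 53 34 33 33 33 33 33 33 33 33 33 33 33 33 53 59 59 59 59
 60 60 60 60 60 60 60 60 60 61 61 61 61 61 60 60 60 60 60 60 60 59 41 33 33 33 33 33 33 33 33 33 34 34 36 57 59 59 59 59
 60 60 60 60 60 60 60 60 61 61 61 61 61 60 60 60 60 60 60 60 60 60 50 35 34 33 34 33 33 33 33 34 34 33 38 57 59 59 59 59
 60 60 60 60 60 60 60 60 60 61 61 61 61 60 60 60 60 60 60 60 60 60 60 45 34 34 34 34 34 34 34 34 34 35 52 59 59 59 60 59
 60 60 60 60 60 60 60 60 60 61 61 60 60 60 60 60 60 60 60 61 60 60 60 57 39 34 34 34 34 34 34 34 40 49 59 59 59 60 60 60
 60 60 60 60 60 60 60 61 61 61 61 61 60 60 60 60 60 60 60 60 60 60 60 60 57 43 37 35 34 34 37 38 54 60 59 59 59 60 60 60
 60 60 60 60 60 60 60 60 61 
[... 2780 characters left out ...]
60 60 60 61 61 61 60 60 60 60 60 60 59 56 48 48 44 53 54 59 59 59 59 59 60 60 60 60 60 60 59 59
 60 60 61 61 61 60 60 60 60 60 61 61 61 61 61 60 60 60 60 60 60 61 61 61 60 60 60 59 60 60 60 60 60 60 60 60 60 60 59 59
 61 61 61 61 61 61 60 60 60 60 61 61 61 61 61 60 60 60 60 60 60 61 61 61 60 60 60 60 60 60 60 60 60 60 60 60 60 60 60 59
 61 60 61 61 61 61 61 61 60 60 60 60 60 60 60 60 60 60 60 60 60 60 60 60 60 60 60 60 60 60 60 60 60 60 60 60 60 60 60 60
 60 61 61 61 61 61 61 61 60 60 60 60 60 60 60 60 59 60 60 60 60 60 60 60 59 60 59 60 60 60 60 60 60 60 60 60 60 60 60 60
 61 60 61 61 61 61 61 61 60 60 60 60 60 60 60 60 60 59 60 60 60 60 60 60 59 59 59 60 60 60 60 60 60 60 60 60 60 59 60 60
```

Rim spans cells 10–28.5 × 9–25.5, so its centre is at ≈(317,198) px: the cup stands at (0.3615, −0.345). I descend and grip.

drive_tool(
  deltas=[
    {"gripper":0,"offset":[0,0,0.045],"angular":[0,0,0]},
    {"gripper":0,"offset":[0,0,0.09],"angular":[0,0,0]},
    {"gripper":0,"offset":[0,0,0.128],"angular":[0,0,0]},
    {"gripper":0,"offset":[0,0,0.128],"angular":[0,0,0]},
    {"gripper":0,"offset":[0,0,0.128],"angular":[0,0,0]},
  ],
)

```text
t: 19.25
eef_pos: [0.3628, -0.3456, 0.0933]
tool_rot: [-0.0, 0.956, 0.293, -0.0]
contact_force: [0.4, -0.0, 1.5]
gripper_width: 1.001
grasp_force: 0.0
```

drive_tool(
  deltas=[
    {"gripper":60,"offset":[0,0,0],"angular":[0,0,0]},
    {"gripper":255,"offset":[0,0,0],"angular":[0,0,0]},
    {"gripper":255,"offset":[0,0,0],"angular":[0,0,0]},
    {"gripper":255,"offset":[0,0,0],"angular":[0,0,0]},
  ],
  grip_force=25,
)

```text
t: 19.65
eef_pos: [0.3624, -0.3473, 0.0949]
tool_rot: [0.001, 0.957, 0.291, 0.001]
contact_force: [-1.4, 2.8, 9.4]
gripper_width: 0.687
grasp_force: 24.5
```

drive_tool(
  deltas=[
    {"gripper":255,"offset":[0,0,-0.01],"angular":[0,0,0]},
    {"gripper":255,"offset":[0,0,-0.04],"angular":[0,0,0]},
    {"gripper":255,"offset":[0,0,-0.08],"angular":[0,0,0]},
    {"gripper":255,"offset":[0,0,-0.12],"angular":[0,0,0]},
    {"gripper":255,"offset":[0,0,-0.16],"angular":[0,0,0]},
  ],
)

```text
t: 20.15
eef_pos: [0.3608, -0.3466, 0.2553]
tool_rot: [0.0, 0.957, 0.291, -0.0]
contact_force: [1.3, 0.2, -1.6]
gripper_width: 0.684
grasp_force: 27.6
```

```bash
python3 - <<'E'
from h import *
o,e,Rm=state();print(e,o["q"],Rm[:,1],Rm[:,2],o["contact_force"],o["gripper_width"],o["grasp_force"])
print(to([.45,-.05,.27],down(np.radians(-30))), to([.43,.15,.27],down(np.radians(0))))
E
```

```text
[ 0.3608135  -0.3465554   0.25533838] [ 0.72878367  0.25235769 -0.1034071   2.01102156  0.03491727  0.87971639
 -0.37332208] [ 5.57277244e-01 -8.30326352e-01  4.70673377e-04] [-5.91333004e-04 -9.63728901e-04 -9.99999361e-01] [ 1.28232662  0.15156157 -1.61246202] 0.6839247243565199 27.599925720132887
(array([ 0.2393, -0.1965, -0.015 ]), array([ 0.   ,  0.001, -0.581])) (array([ 0.3342, -0.3737, -0.0152]), array([-0.000e+00,  1.000e-03, -1.247e+00]))
```

drive_tool(
  deltas=[
    {"gripper":255,"offset":[0.033,-0.037,-0.005],"angular":[0,0,-0.15]},
    {"gripper":255,"offset":[0.067,-0.074,-0.01],"angular":[0,0,-0.3]},
    {"gripper":255,"offset":[0.1,-0.111,-0.015],"angular":[0,0,-0.45]},
    {"gripper":255,"offset":[0.133,-0.148,-0.015],"angular":[0,0,-0.6]},
    {"gripper":255,"offset":[0.167,-0.185,-0.015],"angular":[0,0,-0.75]},
  ],
)

```text
t: 20.65
eef_pos: [0.3964, -0.0986, 0.2689]
tool_rot: [0.001, 0.83, 0.558, -0.0]
contact_force: [0.9, -0.1, -2.1]
gripper_width: 0.685
grasp_force: 27.6
```

```bash
python3 - <<'E'
from h import *
o,e,Rm=state();print(e,to([.425,.15,.25],down(np.radians(0))))
E
```

```text
[ 0.39640179 -0.09857274  0.26888346] (array([ 0.241 , -0.0672,  0.0185]), array([ 0.001,  0.002, -0.492]))
```

drive_tool(
  deltas=[
    {"gripper":255,"offset":[0.048,-0.013,0.003],"angular":[0,0,-0.1]},
    {"gripper":255,"offset":[0.096,-0.026,0.006],"angular":[0,0,-0.2]},
    {"gripper":255,"offset":[0.144,-0.04,0.01],"angular":[0,0,-0.3]},
    {"gripper":255,"offset":[0.192,-0.053,0.015],"angular":[0,0,-0.4]},
    {"gripper":255,"offset":[0.241,-0.067,0.018],"angular":[0,0,-0.49]},
  ],
)

```text
t: 21.15
eef_pos: [0.4261, 0.1484, 0.2504]
tool_rot: [0.001, 0.708, 0.706, -0.0]
contact_force: [2.3, -0.2, -1.2]
gripper_width: 0.681
grasp_force: 27.6
```

drive_tool(
  deltas=[
    {"gripper":255,"offset":[0,0,0],"angular":[0,0,0]},
    {"gripper":255,"offset":[0,0,0],"angular":[0,0,0]},
  ],
)

```text
t: 21.35
eef_pos: [0.426, 0.1477, 0.2501]
tool_rot: [-0.0, 0.708, 0.706, -0.0]
contact_force: [-0.5, -0.1, -2.4]
gripper_width: 0.685
grasp_force: 27.1
```

```bash
python3 - <<'E'
from h import *
o,e,Rm=state();print(e,Rm[:,2],to([.425,.15,.206],down(np.radians(0))),o["gripper_width"])
E
```

```text
[0.4260232  0.14771709 0.25005203] [-8.57183075e-04 -5.05550267e-04 -9.99999505e-01] (array([ 0.0023, -0.001 ,  0.0441]), array([-0.001,  0.001, -0.004])) 0.6851206030914709
```

drive_tool(
  deltas=[
    {"gripper":255,"offset":[0.002,0,0.015],"angular":[0,0,0]},
    {"gripper":255,"offset":[0.002,0,0.03],"angular":[0,0,0]},
    {"gripper":255,"offset":[0.002,0,0.04],"angular":[0,0,0]},
    {"gripper":255,"offset":[0.002,0,0.044],"angular":[0,0,0]},
  ],
)

```text
t: 21.75
eef_pos: [0.4259, 0.1472, 0.2048]
tool_rot: [-0.0, 0.71, 0.704, -0.001]
contact_force: [0.2, -0.4, -2.0]
gripper_width: 0.683
grasp_force: 27.3
```

drive_tool(
  deltas=[
    {"gripper":255,"offset":[0,0,0.001],"angular":[0,0,0]},
    {"gripper":255,"offset":[0,0,0.002],"angular":[0,0,0]},
  ],
)

```text
t: 21.95
eef_pos: [0.4266, 0.1486, 0.2038]
tool_rot: [-0.0, 0.709, 0.705, -0.0]
contact_force: [0.6, 0.2, -1.0]
gripper_width: 0.686
grasp_force: 27.3
```

drive_tool(
  deltas=[
    {"gripper":255,"offset":[0,0,0.0005],"angular":[0,0,0]},
    {"gripper":255,"offset":[0,0,0.001],"angular":[0,0,0]},
  ],
)

```text
t: 22.15
eef_pos: [0.4266, 0.1494, 0.2031]
tool_rot: [-0.0, 0.709, 0.705, 0.0]
contact_force: [-1.3, 0.8, 7.4]
gripper_width: 0.688
grasp_force: 27.6
```

The cup is touching the leaf (7 N), so I release and lift away.

drive_tool(
  deltas=[
    {"gripper":0,"offset":[0,0,0],"angular":[0,0,0]},
    {"gripper":0,"offset":[0,0,0],"angular":[0,0,0]},
    {"gripper":0,"offset":[0,0,0],"angular":[0,0,0]},
    {"gripper":0,"offset":[0,0,-0.03],"angular":[0,0,0]},
    {"gripper":0,"offset":[0,0,-0.075],"angular":[0,0,0]},
  ],
)

```text
t: 22.65
eef_pos: [0.425, 0.1481, 0.2762]
tool_rot: [-0.002, 0.709, 0.705, -0.003]
contact_force: [1.8, 0.4, -0.5]
gripper_width: 0.998
grasp_force: 0.0
```

```bash
python3 - <<'E'
from hc import *
print(to([.459,-.265,.30],down(np.radians(-56))))
im,m,u,v=find("cup",.426,.149,.168,.03,"pics/w9.png")
E
```

```text
(array([-0.413 ,  0.036 , -0.0236]), array([-0.008,  0.006,  1.238]))
[0.4283 0.1505 0.2842]
pred 319.98370361328125 223.1365509033203 47.403953552246094
318.5 225.5 43.6 [0.425  0.1491 0.168 ]
319.5 217.5 41.6 [0.4257 0.1545 0.168 ]
325.5 220.5 40.8 [0.4294 0.1524 0.168 ]
312.5 227.5 48.5 [0.4213 0.1477 0.168 ]
304.5 215.5 53.9 [0.4164 0.1558 0.168 ]
320.5 234.5 58.4 [0.4263 0.1428 0.168 ]
```

drive_tool(
  deltas=[
    {"gripper":0,"offset":[-0.05,0.004,-0.02],"angular":[0,0,0.15]},
    {"gripper":0,"offset":[-0.1,0.007,-0.02],"angular":[0,0,0.3]},
    {"gripper":0,"offset":[-0.15,0.011,-0.02],"angular":[0,0,0.45]},
    {"gripper":0,"offset":[-0.2,0.014,-0.02],"angular":[0,0,0.6]},
    {"gripper":0,"offset":[-0.25,0.018,-0.02],"angular":[0,0,0.75]},
  ],
)

```text
t: 23.2
eef_pos: [0.4424, -0.0991, 0.2976]
tool_rot: [0.0, 0.884, 0.467, -0.0]
contact_force: [0.0, -0.2, 0.6]
gripper_width: 0.999
grasp_force: 0.0
```

```bash
python3 - <<'E'
from h import *
print(state()[1],to([.457,-.278,.29],down(np.radians(-56))))
E
```

```text
[ 0.44241725 -0.0990706   0.29756035] (array([-0.1395,  0.113 ,  0.0077]), array([0.   , 0.001, 0.481]))
```

drive_tool(
  deltas=[
    {"gripper":0,"offset":[-0.139,0.113,0.008],"angular":[0,0,0.48]},
    {"gripper":0,"offset":[-0.139,0.113,0.008],"angular":[0,0,0.48]},
    {"gripper":0,"offset":[-0.139,0.113,0.008],"angular":[0,0,0.48]},
    {"gripper":0,"offset":[-0.139,0.113,0.008],"angular":[0,0,0.48]},
    {"gripper":0,"offset":[-0.139,0.113,0.008],"angular":[0,0,0.48]},
  ],
)

```text
t: 23.7
eef_pos: [0.4575, -0.2804, 0.2887]
tool_rot: [0.001, 0.957, 0.292, -0.001]
contact_force: [0.7, 0.3, 0.1]
gripper_width: 1.001
grasp_force: 0.0
```

```bash
python3 - <<'E'
from hc import *
im,m,u,v=find("knob",.457,-.279,.118,.013,"pics/w10.png")
u0,v0=proj("wrist",(.457,-.279,.098),m);print("shoulder",u0,v0,"foot",proj("wrist",(.457,-.279,.0),m))
im2=im[int(v)-80:int(v)+60,int(u)-80:int(u)+80];print(int(u)-80,int(v)-80)
g=cv2.cvtColor(cv2.resize(im2,(40,35),interpolation=cv2.INTER_AREA),cv2.COLOR_BGR2GRAY)
for r in g: print("".join("%3d"%(x//3) for x in r))
E
```

```text
[ 0.4579 -0.2775  0.2887]
pred 315.800537109375 195.45553588867188 15.85497760772705
322.5 192.5 15.6 [ 0.4623 -0.282   0.118 ]
321.5 161.5 18.2 [ 0.4832 -0.2669  0.118 ]
320.5 175.5 17.2 [ 0.4732 -0.2727  0.118 ]
329.5 175.5 13.8 [ 0.4773 -0.2787  0.118 ]
315.5 164.5 17.2 [ 0.4785 -0.2643  0.118 ]
314.5 174.5 12.7 [ 0.4712 -0.2682  0.118 ]
shoulder 315.8178610997209 189.03816531474158 foot (np.float64(315.88747448226707), np.float64(166.42884633721025))
235 115
 63 63 63 63 63 63 63 62 62 62 62 62 61 61 61 61 62 51 35 35 35 35 35 35 35 35 35 34 34 34 35 35 35 44 62 62 62 63 63 63
 63 63 63 63 63 63 63 62 62 62 62 62 62 61 61 61 62 60 41 35 35 35 35 35 35 35 35 34 34 35 35 35 35 49 61 62 62 63 63 63
 62 62 63 63 63 63 63 62 62 62 62 62 62 62 62 61 61 62 53 35 35 35 35 35 35 35 35 34 34 34 35 35 42 61 61 62 62 63 63 63
 62 62 62 63 63 63 63 63 62 62 62 62 62 62 62 62 61 61 61 46 35 35 35 35 35 35 35 34 35 34 35 38 57 62 62 62 62 63 63 63
 62 62 62 63 63 63 63 62 62 62 62 62 62 62 62 61 61 61 61 57 39 35 35 35 35 35 35 35 35 34 35 52 62 62 62 62 62 63 63 63
 62 62 63 63 63 63 63 62 62 
[... 2901 characters left out ...]
63 63 63 63 64 64 63 63 63 63 63 63 63 63 63 62 51 42 37 39 41 49 62 62 62 62 62 63 63 63 63 63
 64 64 64 64 63 63 63 63 63 63 63 63 64 64 64 63 63 63 63 63 63 63 63 62 62 62 60 60 62 62 62 62 62 62 62 63 63 63 63 63
 64 64 64 64 63 63 63 63 63 63 63 63 64 64 64 64 64 63 63 63 63 62 62 62 62 62 63 63 62 62 62 62 62 62 62 62 62 62 62 62
 64 64 64 64 63 63 63 63 63 63 63 63 63 64 64 64 64 63 63 63 62 62 62 62 62 63 63 63 62 62 62 62 62 62 62 62 62 62 62 62
 64 64 64 63 63 63 63 62 63 63 63 63 63 63 64 64 64 63 63 62 62 62 62 62 62 63 63 63 62 62 62 62 62 62 62 62 62 62 62 62
 64 64 64 64 64 63 63 63 62 62 62 63 63 63 63 64 63 63 63 62 62 62 62 62 62 63 63 63 63 63 62 62 62 62 62 61 61 61 62 62
```

The knob circle sits at (322.5,192.5), r 15.6 px, which puts the grinder at (0.462, −0.282). I move over it and grip its shoulder.

```bash
python3 - <<'E'
from h import *
print(state()[1],to([.462,-.2815,.138],down(np.radians(-56))))
E
```

```text
[ 0.45792302 -0.27745124  0.28872453] (array([0.0014, 0.0058, 0.1507]), array([-0.001,  0.003,  0.002]))
```

drive_tool(
  deltas=[
    {"gripper":0,"offset":[0.001,0.006,0.03],"angular":[0,0,0]},
    {"gripper":0,"offset":[0.001,0.006,0.07],"angular":[0,0,0]},
    {"gripper":0,"offset":[0.001,0.006,0.11],"angular":[0,0,0]},
    {"gripper":0,"offset":[0.001,0.006,0.15],"angular":[0,0,0]},
    {"gripper":0,"offset":[0.001,0.006,0.15],"angular":[0,0,0]},
  ],
)

```text
t: 24.25
eef_pos: [0.4597, -0.2766, 0.1349]
tool_rot: [-0.004, 0.955, 0.296, -0.004]
contact_force: [-0.8, 0.4, -0.3]
gripper_width: 1.003
grasp_force: 0.0
```

drive_tool(
  deltas=[
    {"gripper":60,"offset":[0,0,0],"angular":[0,0,0]},
    {"gripper":255,"offset":[0,0,0],"angular":[0,0,0]},
    {"gripper":255,"offset":[0,0,0],"angular":[0,0,0]},
    {"gripper":255,"offset":[0,0,0],"angular":[0,0,0]},
  ],
  grip_force=40,
)

```text
t: 24.65
eef_pos: [0.4639, -0.2803, 0.1419]
tool_rot: [0.001, 0.955, 0.295, 0.001]
contact_force: [-1.0, 0.6, 5.7]
gripper_width: 0.574
grasp_force: 40.4
```

drive_tool(
  deltas=[
    {"gripper":255,"offset":[0,0,-0.01],"angular":[0,0,0]},
    {"gripper":255,"offset":[0,0,-0.04],"angular":[0,0,0]},
    {"gripper":255,"offset":[0,0,-0.08],"angular":[0,0,0]},
    {"gripper":255,"offset":[0,0,-0.12],"angular":[0,0,0]},
    {"gripper":255,"offset":[0,0,-0.16],"angular":[0,0,0]},
  ],
)

```text
t: 25.15
eef_pos: [0.4621, -0.2796, 0.3022]
tool_rot: [0.0, 0.955, 0.295, -0.0]
contact_force: [0.6, -0.5, -1.8]
gripper_width: 0.573
grasp_force: 42.3
```

```bash
python3 - <<'E'
from h import *
o,e,Rm=state();print(e,o["q"],Rm[:,2],o["contact_force"],o["gripper_width"],o["grasp_force"])
print(to([.53,.149,.30],down(np.radians(0))))
E
```

```text
[ 0.46210922 -0.27955682  0.30215438] [ 0.59591202  0.26793511 -0.20027173  1.86964628  0.06316495  1.01060342
 -0.60261028] [-8.53176400e-04 -5.16560904e-04 -9.99999503e-01] [ 0.63237385 -0.49337206 -1.81122841] 0.572715648073384 42.27495610713959
(array([ 0.2978, -0.3156,  0.0019]), array([-1.000e-03,  1.000e-03, -1.237e+00]))
```

drive_tool(
  deltas=[
    {"gripper":255,"offset":[0.034,-0.036,-0.005],"angular":[0,0,-0.15]},
    {"gripper":255,"offset":[0.068,-0.072,-0.01],"angular":[0,0,-0.3]},
    {"gripper":255,"offset":[0.102,-0.108,-0.01],"angular":[0,0,-0.45]},
    {"gripper":255,"offset":[0.136,-0.144,-0.01],"angular":[0,0,-0.6]},
    {"gripper":255,"offset":[0.17,-0.18,-0.01],"angular":[0,0,-0.75]},
  ],
)

```text
t: 25.65
eef_pos: [0.5011, -0.0335, 0.3107]
tool_rot: [0.0, 0.827, 0.562, -0.0]
contact_force: [1.5, -0.2, -1.8]
gripper_width: 0.572
grasp_force: 42.6
```

```bash
python3 - <<'E'
from h import *
o,e,Rm=state();print(e,to([.53,.149,.30],down(np.radians(0))))
E
```

```text
[ 0.50108896 -0.03350809  0.31072959] (array([ 0.1803, -0.0405,  0.0105]), array([ 0.   ,  0.001, -0.481]))
```

drive_tool(
  deltas=[
    {"gripper":255,"offset":[0.045,-0.01,0.003],"angular":[0,0,-0.12]},
    {"gripper":255,"offset":[0.09,-0.02,0.005],"angular":[0,0,-0.24]},
    {"gripper":255,"offset":[0.135,-0.03,0.007],"angular":[0,0,-0.36]},
    {"gripper":255,"offset":[0.178,-0.04,0.01],"angular":[0,0,-0.48]},
    {"gripper":255,"offset":[0.178,-0.04,0.01],"angular":[0,0,-0.48]},
  ],
)

```text
t: 26.15
eef_pos: [0.5299, 0.1522, 0.3006]
tool_rot: [-0.002, 0.705, 0.709, 0.002]
contact_force: [-0.5, -0.2, -2.7]
gripper_width: 0.577
grasp_force: 42.5
```

drive_tool(
  deltas=[
    {"gripper":255,"offset":[0,0,0],"angular":[0,0,0]},
    {"gripper":255,"offset":[0,0,0],"angular":[0,0,0]},
  ],
)

```text
t: 26.35
eef_pos: [0.5307, 0.1434, 0.2996]
tool_rot: [0.0, 0.71, 0.704, -0.001]
contact_force: [0.4, -0.6, -2.7]
gripper_width: 0.573
grasp_force: 42.5
```

```bash
python3 - <<'E'
from h import *
o,e,Rm=state();print(e,Rm[:,2],to([.53,.149,.255],down(np.radians(0))))
E
```

```text
[0.53074765 0.14336695 0.29961004] [-0.00131126 -0.00145918 -0.99999808] (array([ 0.0057, -0.0007,  0.0446]), array([-0.002,  0.002, -0.01 ]))
```

drive_tool(
  deltas=[
    {"gripper":255,"offset":[0.004,0,0.015],"angular":[0,0,0]},
    {"gripper":255,"offset":[0.004,0,0.03],"angular":[0,0,0]},
    {"gripper":255,"offset":[0.004,0,0.042],"angular":[0,0,0]},
    {"gripper":255,"offset":[0.004,0,0.0455],"angular":[0,0,0]},
    {"gripper":255,"offset":[0.004,0,0.0455],"angular":[0,0,0]},
  ],
)

```text
t: 26.85
eef_pos: [0.5304, 0.1484, 0.2525]
tool_rot: [-0.001, 0.709, 0.705, -0.002]
contact_force: [0.6, 0.2, -1.4]
gripper_width: 0.573
grasp_force: 42.5
```

drive_tool(
  deltas=[
    {"gripper":255,"offset":[0,0,0.001],"angular":[0,0,0]},
    {"gripper":255,"offset":[0,0,0.002],"angular":[0,0,0]},
  ],
)

```text
t: 27.05
eef_pos: [0.5312, 0.1489, 0.2521]
tool_rot: [-0.0, 0.709, 0.705, -0.0]
contact_force: [0.3, -0.2, -2.9]
gripper_width: 0.571
grasp_force: 42.5
```

drive_tool(
  deltas=[
    {"gripper":255,"offset":[0,0,0.0005],"angular":[0,0,0]},
    {"gripper":255,"offset":[0,0,0.001],"angular":[0,0,0]},
  ],
)

```text
t: 27.25
eef_pos: [0.5309, 0.1488, 0.2509]
tool_rot: [-0.0, 0.709, 0.705, -0.0]
contact_force: [0.0, 0.4, -3.1]
gripper_width: 0.574
grasp_force: 42.5
```

drive_tool(
  deltas=[
    {"gripper":255,"offset":[0,0,0.0005],"angular":[0,0,0]},
    {"gripper":255,"offset":[0,0,0.001],"angular":[0,0,0]},
  ],
)

```text
t: 27.45
eef_pos: [0.5309, 0.1488, 0.2498]
tool_rot: [-0.0, 0.709, 0.705, -0.0]
contact_force: [-1.0, -0.3, 2.2]
gripper_width: 0.571
grasp_force: 42.9
```

drive_tool(
  deltas=[
    {"gripper":255,"offset":[0,0,0.0005],"angular":[0,0,0]},
    {"gripper":255,"offset":[0,0,0.0005],"angular":[0,0,0]},
  ],
)

```text
t: 27.65
eef_pos: [0.531, 0.1489, 0.2498]
tool_rot: [-0.0, 0.709, 0.705, -0.0]
contact_force: [-1.4, -1.2, 4.1]
gripper_width: 0.572
grasp_force: 43.2
```

The grinder is seated. I release and lift away.

drive_tool(
  deltas=[
    {"gripper":0,"offset":[0,0,0],"angular":[0,0,0]},
    {"gripper":0,"offset":[0,0,0],"angular":[0,0,0]},
    {"gripper":0,"offset":[0,0,0],"angular":[0,0,0]},
    {"gripper":0,"offset":[0,0,-0.02],"angular":[0,0,0]},
    {"gripper":0,"offset":[0,0,-0.06],"angular":[0,0,0]},
  ],
)

```text
t: 28.15
eef_pos: [0.5295, 0.1479, 0.3069]
tool_rot: [-0.002, 0.709, 0.705, -0.003]
contact_force: [0.7, 0.3, 0.8]
gripper_width: 0.998
grasp_force: 0.0
```

drive_tool(
  deltas=[
    {"gripper":0,"offset":[0,0,-0.04],"angular":[0,0,0]},
    {"gripper":0,"offset":[0,0,-0.05],"angular":[0,0,0]},
    {"gripper":0,"offset":[0,0,-0.05],"angular":[0,0,0]},
  ],
)

```text
t: 28.45
eef_pos: [0.5317, 0.1492, 0.361]
tool_rot: [0.001, 0.709, 0.705, 0.001]
contact_force: [-0.1, -0.0, -0.1]
gripper_width: 0.998
grasp_force: 0.0
```

```bash
python3 - <<'E'
from hc import *
find("knob",.530,.149,.226,.013,"pics/w11.png")
m=optics.camera_model("wrist");im=optics.read_camera("wrist")
u,v=proj("wrist",[.425,.149,.168],m);print("cup pred",u,v)
find("cup",.425,.149,.168,.03,"pics/w12.png")
t0=cv2.imread("pics/top0.png").astype(int);t1=optics.read_camera("top").astype(int)
d=np.abs(t1-t0).max(2)>25
for n,(a,b,c,e) in dict(tray=(95,175,255,315),dab=(140,225,335,435),).items(): print(n,d[a:b,c:e].sum())
E
```

```text
[0.531  0.1487 0.3591]
pred 314.15496826171875 212.4048614501953 18.253450393676758
317.5 215.5 16.6 [0.5324 0.147  0.226 ]
318.5 183.5 21.4 [0.5332 0.1705 0.226 ]
319.5 176.5 20.3 [0.5339 0.1755 0.226 ]
285.5 225.5 21.4 [0.5092 0.1393 0.226 ]
311.5 199.5 21.4 [0.5282 0.159  0.226 ]
317.5 221.5 15.2 [0.5324 0.1424 0.226 ]
cup pred 202.65175626278705 191.1640178348613
[0.5303 0.1483 0.3574]
pred 204.264892578125 190.08920288085938 32.125919342041016
202.5 186.5 29.4 [0.4248 0.1533 0.168 ]
206.5 192.5 26.8 [0.4282 0.1475 0.168 ]
208.5 183.5 31.6 [0.4311 0.1561 0.168 ]
198.5 192.5 31.6 [0.4201 0.1476 0.168 ]
194.5 198.5 38.3 [0.4152 0.1418 0.168 ]
214.5 188.5 36.1 [0.4366 0.1513 0.168 ]
tray 0
dab 0
```

```bash
python3 -c "
from station import bot
print(bot.hand_in())"
```

```text
the job is handed in; nothing more can be done
None
```

I handed the job in at about 28.6 s. The collar is raised to the hinge line, the leaf rests level on it (within about 0.002 rad by touch), and the cup and grinder stand side by side on the leaf. The containers and tray show no movement in the top view; the hand-in returned no verdict.

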